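Load a scraper blade into the honing holder's sprung jaw and pin

TASK

Load the loose scraper blade into the honing holder ready for stoning: slip its plain end under the lip of the sprung jaw, push the blade back against the spring until its notch clears the head of the brass locating pin, wherever in its cross slot that has been set, lower the notched end flat onto the bed, and let go so that the spring draws the notch home on the pin's neck, under the head. Leave the small white bottle, the red tin and the tape measure where they stand.

Things in the scene. Friction and masses are not known exactly. Their poses are not given: they have to be found in the camera images.
- holder: Honing holder fixed to the bench: grey base 204 x 64 x 10 mm. Origin: middle of its underside; +x along it from the sprung jaw to the pin, z up. A rail 34 mm wide, x = -70 to +60 mm, carries the oiled bed at z = 30 mm (friction about 0.2); the blade overhangs it on both sides. Past x = +60 mm only the base plate: finger room. Spring housing x = -81 to -99 mm, 48 mm high, 46 mm wide.
- pin_mid (a point): Middle of the cross slot of the locating pin at bed height (x = 52, y = 0, z = 30 mm in the holder's frame, same axes). The brass pin is locked firmly in it anywhere up to 8 mm to either side (along y), which sets the blade's overhang: its place is not reported, see or feel for it. Neck 8 mm in diameter, 7.6 mm high; above it a flat round head 12 mm in diameter, top 12.2 mm above the bed.
- jaw_mouth (a point): On the bed, where the middle of the sprung jaw's upright face (46 mm wide) stands when the jaw is out: x = -47.7 mm in the holder's frame. A lip reaches 7 mm forward over the bed; mouth 9 mm high; jaw top 16 mm above the bed. Pushed along -x the jaw yields: 3 N at first, 0.5 N more per mm, hard stop after 12.5 mm. It is 6 mm back with the blade home; the notch passes the pin's head only beyond 9 mm.
- blade: Flat steel scraper blade 120 x 50 x 6 mm, about 0.26 kg, loose on the bench; edges square and blunt, long sides bright. Origin: underside, middle of the outline; +x from the plain end (x = -60 mm) to the notched end (+60 mm), z up. Open notch in the middle of that end: 14.5 mm wide, straight for 13 mm, then a right-angled vee with its apex at x = +40 mm; an ear 17.75 mm wide on each side.
- blade_notch (a point): Point on the blade's underside, at x = +45.7 mm, y = 0 in its frame, which lies on the pin's axis at bed height when the vee of the notch sits on the pin's neck; then it has the holder's x = 52 mm.
- blade_tail (a point): Middle of the lower edge of the blade's plain end (x = -60 mm in the blade's frame).
- oil_bottle: Bystander: small white bottle with a blue cap, 40 x 40 x 92 mm, standing behind the holder. Origin at the middle of its underside.
- grease_tin: Bystander: flat red tin, 65 mm across, 23 mm high, on the robot's side of the holder. Origin at the middle of its underside.
- tape_measure: Bystander: grey pocket tape measure, 37 x 84 x 63 mm, standing behind the blade. Origin at the middle of its underside.

How it is judged:
On the way:
1. the blade's plain end is in the mouth of the sprung jaw and has pushed it back by more than 3 mm (x of blade_tail in the frame of holder between -0.061 and -0.0507 m and y of blade_tail in the frame of holder between -0.016 and 0.016 m and z of blade_tail in the frame of holder between 0.026 and 0.035 m), for 0.1 s.
At the end, for the whole second after the job is handed in: Blade still and flat on the bed (2 mm in height at the pin, tilt 0.03 rad, 0.05 rad in line with the holder), the vee of its notch home on the pin's neck (2.5 mm along the holder, wherever the pin is set), held there by the sprung jaw alone (x of blade_notch in the frame of pin_mid between -0.0025 and 0.0025 m and y of blade_notch in the frame of pin_mid between -0.0105 and 0.0105 m and z of blade_notch in the frame of pin_mid between -0.002 and 0.002 m and angle between blade's own z axis and vertical below 0.03 rad and angle between the x axis of blade and the x axis of holder, either way round below 0.05 rad and linear speed of blade below 0.01 m/s); the robot touches nothing.
It fails at once if the small white bottle was moved by more than 20 mm or tipped (distance of oil_bottle from where it was at the start of the episode above 0.02 m or angle between oil_bottle's own z axis and vertical above 0.5 rad).
It fails at once if the red tin was moved by more than 20 mm (distance of grease_tin from where it was at the start of the episode above 0.02 m).
It fails at once if the tape measure was moved by more than 20 mm (distance of tape_measure from where it was at the start of the episode above 0.02 m).
It also fails if it takes over 64 s, if anything falls off the work surface, if the arm or the gripper's body presses on something with over 40 N, if the wrist force passes 120 N, or if a joint passes its speed limit or range.

ROBOT

A 6-joint arm with a two-finger parallel gripper is mounted at the origin on a cart in front of the work surface, level with it; the furniture and walls round the work are solid. World frame = base frame: x ahead of the robot, y to its left, z up, the work surface at z = 0. Lengths are in m, angles in rad, forces in N, time in s.
With the tool pointing down it reaches from about 0.25 to 0.8 m from the base axis. Payload 8.5 kg.
Tool frame: the origin (TCP) lies on the centre line of the jaws, within the pads' length; the fingertips stand finger_overhang ahead of it and the grasp point (between the pads) lies 6 mm ahead of it (finger_overhang is the distance from the TCP to the fingertips, in m); z points along the fingers, y is the direction in which the jaws open and shut (so a half turn about z gives the same grasp; the last joint's range is limited). The gripper opens to 85 mm and grips with 20 to 120 N. Pads are 22 mm wide; open, the fingers measure 114 mm over their backs; the gripper's body (76 mm by 85 mm) begins 54 mm behind the grasp point. The pads swing forward as they close: fully open they stand 13 mm farther back than shut.
Start: joints at [-1.154, 0.238, -0.013, 1.319, 0, 1.571], TCP at [0.213, -0.48, 0.256] pointing down, gripper open.
Joint ranges: [-2.66, 2.66], [-1.03, 1.9], [-1.14, 1.46], [-1.82, 2.27], [-1.45, 1.34], [-3.14, 3.14]. Speed limits (rad/s): [2.22, 2.22, 2.79, 3.14, 3.14, 3.14].

INTERFACE

Orientations are given as a unit quaternion [x, y, z, w].
In Python, from workcell import sense, get_image, job_done, finger_overhang gives the robot as it stands. The module is installed in compiled form; this text tells all that it offers.
- The arm moves only by the tool drive_tool, never from a script. Its argument "moves" is text: rows parted by semicolons, each of 4 numbers parted by spaces: the shift along the tool's x, y, z in m, then the turn about the tool's z in degrees. In form: tx ty tz yaw; .... A call has 1 to 12 rows; each row shifts and turns the pose as measured when the row begins, along the tool's axes as they then stand; what a row does not reach is not made up. A row lasts 1/8 s, in which the tool goes at most 62.5 mm and 10.7 degrees, less where a joint would pass 70% of its speed; a pose out of reach is approached as far as the arm can. A call with a gripper value outside its range is refused whole. "claw" is the closure in counts, from 0 (fully open) to 255 (shut), set as the call begins (left out, the last holds). The fingers move at their own pace and stop on an object; "squeeze" is the grip in N (left out, the last holds). Time passes only in rows, so rows that do not move let the fingers close. It gives the time, the measured TCP pose, the force and the opening at its end, in the units of the state.
- sense(): the state, without advancing time (a new reading comes with each control period).
- get_image(name): name is "scene" or "side" or "wrist"; returns a dict with "img" (420x560x3 uint8, red, green, blue), "fx", "fy", "cx", "cy" (pixels), "extrinsics" (4x4, takes a point from world to camera coordinates); the wrist camera has in their place "hand_eye" (4x4, takes a point from camera to tool coordinates, whose origin is the TCP and whose axes are the flange's). Camera axes: x right, y down, z forward; pixel columns grow to the right and rows downward; lengths in m; the calibration is good to about 2 mm. The wrist camera is an equidistant fisheye: a pixel r from the principal point sees the ray r / f radians off the axis. A picture is of the moment at which its call begins: read the wrist's pose just before it. There is no depth.
- job_done(): hands the job in, once; it reports no verdict.
The state is a dict: "t": time; "q": joint angles; "joint_vel": joint speeds; "effort": joint torques, N m; "tool_pos": TCP position; "orientation": TCP orientation; "wrist_force": force on the tool from outside, world axes, zero at the start; "torque": the same for the moment, N m; "opening": finger opening in m.
Only numpy, scipy, OpenCV 4.12 (cv2) and the standard library are available. Lean on these libraries where they do the work, as an engineer would, in place of code of your own. Each camera call takes 0.05 s, during which the arm holds its last target.

## Working session

There is one attempt and no reset: what is moved stays moved. The work goes in short steps, Python scripts to look and compute and a tool call to move; the robot and the scene stay as the last step left them, time stands still between calls to the robot, and variables do not carry over. Pictures are saved under pics/ and viewed, and the job is handed in when it is done.

Besides the shell and the picture viewer there is one more tool, called after "Request:" as a command line: name --argument value ..., lists and objects as JSON in quotes. drive_tool: Moves the arm, as the interface text tells. Its arguments: {"type":"object","properties":{"moves":{"type":"string"},"claw":{"type":"number"},"squeeze":{"type":"number"}},"required":["moves"]}

```bash
mkdir -p pics
python3 - <<'E'
from workcell import sense,get_image,finger_overhang
import cv2,numpy as np
s=sense();print(s,finger_overhang)
for n in ["scene","side","wrist"]:
    d=get_image(n);cv2.imwrite(f"pics/a_{n}.png",d["img"][:,:,::-1])
    print(n,{k:np.round(v,4).tolist() for k,v in d.items() if k!="img"})
E
```

```text
{'t': 0.0, 'q': array([-1.15402145e+00,  2.38797019e-01, -1.42386261e-02,  1.31919339e+00,
        1.81334539e-05,  1.57079195e+00]), 'joint_vel': array([-0.00051279, -0.00089937, -0.00065105,  0.00132838, -0.0007689 ,
        0.00022419]), 'effort': array([-1.70256426e-04, -5.38781726e+01,  3.46436799e+01,  1.84621476e-02,
        4.12608085e-05,  6.97115368e-06]), 'tool_pos': array([ 0.21238261, -0.47972062,  0.25567516]), 'orientation': array([ 9.78365094e-01,  2.06884578e-01, -1.39328921e-04, -7.02731980e-04]), 'wrist_force': array([ 0.67760714, -0.06889356, -0.16045491]), 'torque': array([ 0.01378848, -0.02973141,  0.03083449]), 'opening': 0.08550354651127981} 0.025
scene {'fx': 389.291, 'fy': 389.291, 'cx': 282.0189, 'cy': 208.8218, 'extrinsics': [[-0.7853, -0.619, -0.0125, 0.3815], [-0.42, 0.5473, -0.7239, 0.2977], [0.4549, -0.5632, -0.6898, 0.6435], [0.0, 0.0, 0.0, 1.0]]}
side {'fx': 442.8202, 'fy': 442.8202, 'cx': 276.8149, 'cy': 208.2889, 'extrinsics': [[0.9988, 0.0448, -0.0193, -0.5253], [0.0153, -0.6626, -0.7488, -0.0083], [-0.0464, 0.7476, -0.6625, 0.9762], [0.0, 0.0, 0.0, 1.0]]}
wrist {'fx': 325.1923, 'fy': 325.1923, 'cx': 277.1906, 'cy': 212.9759, 'hand_eye': [[0.0012, -0.9653, -0.2611, 0.0646], [1.0, 0.0011, 0.0006, -0.0007], [-0.0003, -0.2611, 0.9653, -0.1179], [0.0, 0.0, 0.0, 1.0]]}
```

View pics/a_scene.png

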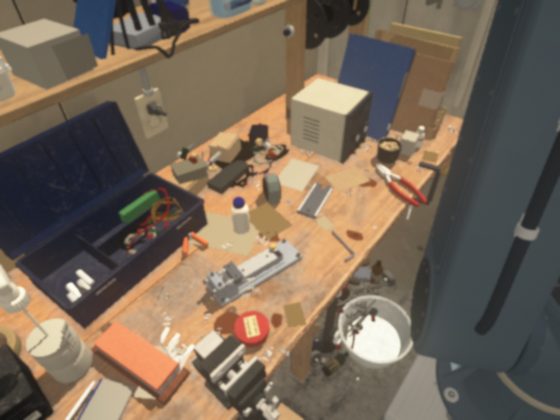

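View pics/a_side.png

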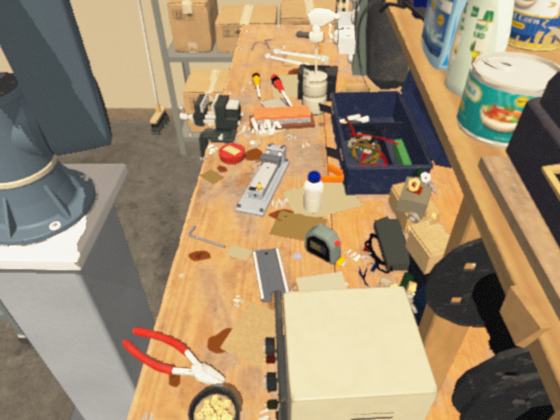

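View pics/a_wrist.png

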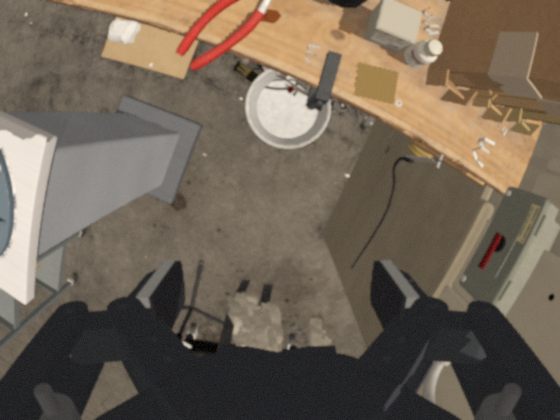

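The scene view shows the holder near (252,272) and the blade near (315,200). In the side view they are near (263,180) and (270,275). I'll enlarge those areas.

Run:
```python
import cv2,numpy as np
a=cv2.imread("pics/a_scene.png")[160:310,190:370];cv2.imwrite("pics/b_scene.png",cv2.resize(a,None,fx=4.2,fy=4,interpolation=cv2.INTER_CUBIC))
cv2.imwrite("pics/b_scene.png",cv2.resize(a,None,fx=4,fy=4,interpolation=cv2.INTER_CUBIC))
a=cv2.imread("pics/a_side.png")[135:315,200:360];cv2.imwrite("pics/b_side.png",cv2.resize(a,None,fx=3.3,fy=3.3,interpolation=cv2.INTER_CUBIC))
```

```text
(no output)
```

View pics/b_scene.png

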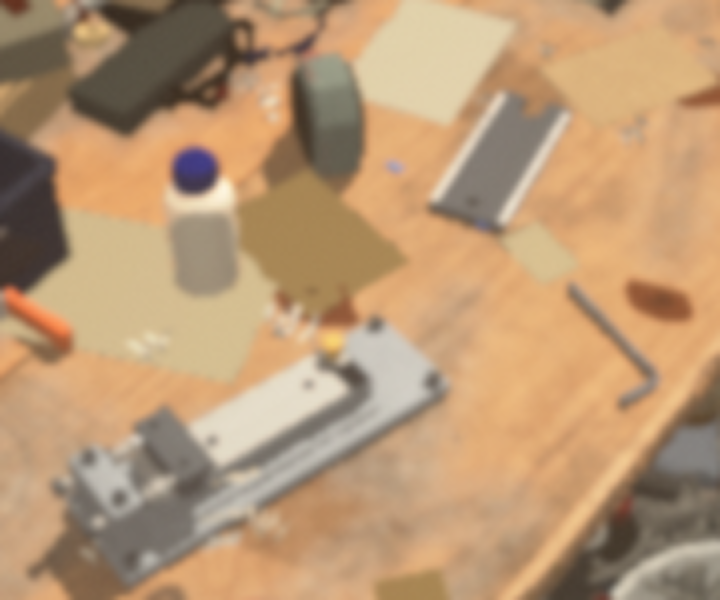

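View pics/b_side.png

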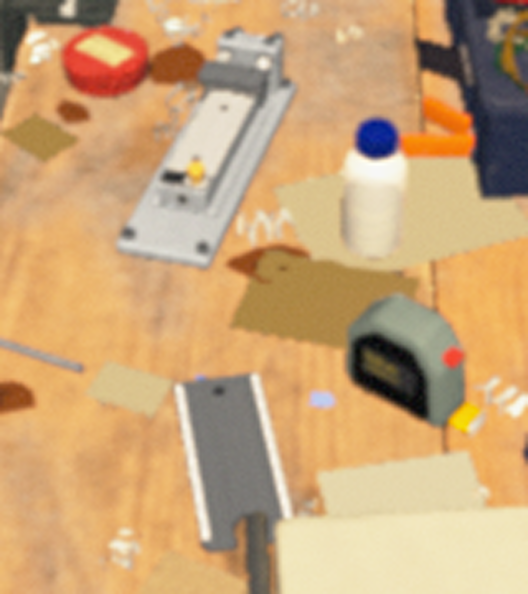

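```bash
cat > h.py <<'E'
import numpy as np
from scipy.spatial.transform import Rotation as R
C={'scene':(389.291,282.0189,208.8218,[[-0.7853,-0.619,-0.0125,0.3815],[-0.42,0.5473,-0.7239,0.2977],[0.4549,-0.5632,-0.6898,0.6435]]),
'side':(442.8202,276.8149,208.2889,[[0.9988,0.0448,-0.0193,-0.5253],[0.0153,-0.6626,-0.7488,-0.0083],[-0.0464,0.7476,-0.6625,0.9762]])}
def cast(n,uv,z):
    f,cx,cy,E=C[n];E=np.array(E);Rr=E[:,:3];t=E[:,3]
    d=Rr.T@np.array([(uv[0]-cx)/f,(uv[1]-cy)/f,1]);o=-Rr.T@t
    return o+d*(z-o[2])/d[2]
HE=np.array([[0.0012,-0.9653,-0.2611,0.0646],[1.0,0.0011,0.0006,-0.0007],[-0.0003,-0.2611,0.9653,-0.1179]])
def wcast(uv,z,pos,quat,f=325.1923,cx=277.1906,cy=212.9759):
    p=np.array([uv[0]-cx,uv[1]-cy]);r=np.hypot(*p);th=r/f
    dc=np.array([*(np.sin(th)*p/max(r,1e-9)),np.cos(th)])
    Rw=R.from_quat(quat).as_matrix()
    d=Rw@HE[:,:3]@dc;o=np.array(pos)+Rw@HE[:,3]
    return o+d*(z-o[2])/d[2]
E
python3 - <<'E'
from h import *
sc=lambda u,v,z:cast('scene',(190+u/4,160+v/4),z)
sd=lambda u,v,z:cast('side',(200+u/3.3,135+v/3.3),z)
np.set_printoptions(precision=4,suppress=True)
print("blade scene",[sc(*p,.006)[:2] for p in [(500,92),(570,115),(432,205),(500,228)]])
print("blade side",[sd(*p,.006)[:2] for p in [(177,385),(258,373),(205,545),(292,517)]])
print("holder scene",[sc(*p,.01)[:2] for p in [(447,385),(375,322),(130,585)]])
print("holder side",[sd(*p,.01)[:2] for p in [(118,245),(210,265)]])
print("pin",sc(332,345,.0422),sd(196,165,.0422))
E
```

```text
blade scene [array([ 0.558 , -0.2318]), array([ 0.5089, -0.2402]), array([ 0.5298, -0.1187]), array([ 0.4857, -0.1275])]
blade side [array([ 0.4875, -0.1337]), array([ 0.5342, -0.1229]), array([ 0.5117, -0.2467]), array([ 0.5567, -0.2272])]
holder scene [array([ 0.4376, -0.0079]), array([ 0.4964, -0.0199]), array([0.4856, 0.186 ])]
holder side [array([ 0.4399, -0.0167]), array([ 0.5002, -0.0343])]
pin [0.4864 0.0291 0.0422] [0.4883 0.026  0.0422]
```

Request:
drive_tool --moves "0.032 -0.037 0 0;0.032 -0.037 0 0;0.032 -0.037 0 0;0.032 -0.037 0 0;0.032 -0.037 0 0;0.032 -0.037 0 0;0 0 0 10;0 0 0 10;0 0 0 10;0 0 0 10;0 0 0 10;0 0 0 10" --claw 0 --squeeze 20

```text
t: 1.65
tool_pos: [0.2876, -0.2053, 0.254]
orientation: [0.95, -0.312, 0.001, -0.009]
wrist_force: [0.7, -0.3, 0.1]
opening: 0.0853
```

Request:
drive_tool --moves "0 0 0 10.5;0 0 0 10.5;0 0 0 10.5;0 0 0 10.5;0 0 0 10.5;-0.02 -0.042 0 0;-0.02 -0.042 0 0;-0.02 -0.042 0 0;-0.02 -0.042 0 0;-0.02 -0.042 0 0;0 0 0 0"

```text
t: 3.02
tool_pos: [0.1494, -0.191, 0.3096]
orientation: [0.8, -0.582, 0.053, -0.141]
wrist_force: [0.5, -0.5, -0.1]
opening: 0.0855
```

Run:
```python
from workcell import sense,get_image
import cv2
s=sense();print(repr(s['tool_pos']),repr(s['orientation']),s['q'])
cv2.imwrite("pics/c_wrist.png",get_image("wrist")["img"][:,:,::-1])
```

```text
array([ 0.14940946, -0.19097071,  0.30963415]) array([ 0.79952647, -0.58154612,  0.05266587, -0.14066926]) [-1.24699843 -0.23687576 -0.38675332  1.50068146  0.29112173  3.14060602]
```

View pics/c_wrist.png

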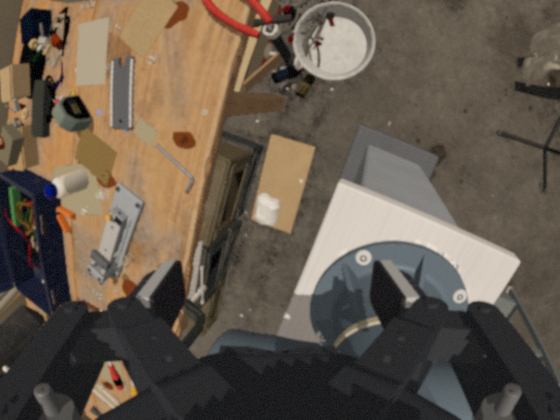

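The wrist picture shows the holder (118,235) and the blade (122,92). The last joint reached its limit and the tool tilted by about 17°, so I'll work out how to undo that.

```bash
cat >> h.py <<'E'
def st():
    from workcell import sense
    s=sense();M=R.from_quat(s['orientation']).as_matrix();q=s['q']
    print('t',round(s['t'],2),'pos',np.round(s['tool_pos'],4),'xang',round(np.degrees(np.arctan2(M[1,0],M[0,0])),2),'toolz',np.round(M[:,2],4),'q',np.round(q,3),'F',np.round(s['wrist_force'],1),'T',np.round(s['torque'],2),'op',round(s['opening'],4))
    # tilt split: radial/tangential relative q1
    return s,M
E
python3 - <<'E'
from h import *
s,M=st()
q=s['q']
print(M)
# test R = Rz(q1)*Ry(..)...
for s5 in(1,-1):
  for s6 in (1,-1):
    for off in (0,np.pi/2,np.pi,-np.pi/2):
      for ax in('x','z'):
        A=R.from_euler('z',q[0])*R.from_euler('y',q[1]-q[2]+q[3]+ (0 if ax=='x' else np.pi/2))*R.from_euler(ax,s5*q[4])
        # tool z after: 
        zc=A.as_matrix()
        if off==0 and s6==1: print(s5,ax,zc.round(3).tolist())
print((q[1]-q[2]+q[3]))
E
```

```text
t 3.08 pos [ 0.1493 -0.1916  0.3093] xang -71.43 toolz [ 0.2475  0.1635 -0.955 ] q [-1.248 -0.236 -0.387  1.5    0.291  3.141] F [0.1 0.5 0.4] T [-0.13  0.21 -0.04] op 0.0854
[[ 0.31739432 -0.91543069  0.24748231]
 [-0.94495497 -0.28343621  0.16347485]
 [-0.07950444 -0.28574562 -0.95500182]]
1 x [[-0.025, 0.999, 0.031], [0.076, 0.033, -0.997], [-0.997, -0.023, -0.076]]
1 z [[-0.031, 0.999, -0.025], [0.997, 0.033, 0.076], [0.076, -0.023, -0.997]]
-1 x [[-0.025, 0.818, 0.575], [0.076, 0.575, -0.815], [-0.997, 0.023, -0.076]]
-1 z [[-0.575, 0.818, -0.025], [0.815, 0.575, 0.076], [0.076, 0.023, -0.997]]
1.6506671035293963
```

Request:
drive_tool --moves "0 0 0 -10.5;0 0 0 -10.5;0 0 0 -10.5;0 0 0 -10.5;0 0 0 0"

```text
t: 3.7
tool_pos: [0.1506, -0.192, 0.3084]
orientation: [0.957, -0.247, 0.099, -0.111]
wrist_force: [0.2, 0.7, -0.4]
opening: 0.0853
```

```bash
python3 -c "
from h import *
s,M=st();print(M.round(3))"
```

```text
t 3.7 pos [ 0.1506 -0.192   0.3084] xang -30.01 toolz [ 0.2455  0.1641 -0.9554] q [-1.242 -0.234 -0.387  1.496  0.289  2.394] F [ 0.2  0.7 -0.4] T [-0.14  0.21 -0.03] op 0.0853
[[ 0.858 -0.451  0.245]
 [-0.496 -0.853  0.164]
 [ 0.135 -0.262 -0.955]]
```

Request:
drive_tool --moves "0 0 0 -10.6;0 0 0 -10.6;0 0 0 -10.6;0 0 0 -10.6;0 0 0 -10.6;0 0 0 -10.6;0 0 0 -10.6;0 0 0 -10.6;0 0 0 -10.6;0 0 0 -10.6;0 0 0 -10.6;0 0 0 -10.6"

```text
t: 5.2
tool_pos: [0.152, -0.1931, 0.3064]
orientation: [0.641, 0.753, 0.144, 0.039]
wrist_force: [1.2, 0.0, -0.6]
opening: 0.0852
```

Request:
drive_tool --moves "0 0 0 -10.6;0 0 0 -10.6;0 0 0 -10.6;0 0 0 -10.6;0 0 0 -10.6;0 0 0 -10.6;0 0 0 -10.6;0 0 0 -10.6;0 0 0 -10.6;0 0 0 -10.6;0 0 0 -10.6;0 0 0 -10.6"

```text
t: 6.7
tool_pos: [0.1533, -0.1943, 0.3045]
orientation: [-0.399, 0.905, 0.03, 0.145]
wrist_force: [0.3, 0.1, 0.2]
opening: 0.0853
```

```bash
python3 -c "
from h import *
s,M=st();print(M.round(3))"
```

```text
t 6.7 pos [ 0.1533 -0.1943  0.3045] xang -131.9 toolz [ 0.2387  0.1697 -0.9562] q [-1.229 -0.222 -0.389  1.487  0.286 -2.071] F [0.3 0.1 0.2] T [-0.11  0.17  0.01] op 0.0853
[[-0.64  -0.73   0.239]
 [-0.713  0.68   0.17 ]
 [-0.286 -0.062 -0.956]]
```

Request:
drive_tool --moves "0 0 0 -10.6;0 0 0 -10.6;0 0 0 -10.6;0 0 0 -10.6;0 0 0 -10.6;0 0 0 -10.6;0 0 0 -8;0 0 0 0"

```text
t: 7.7
tool_pos: [0.1845, -0.1798, 0.3032]
orientation: [0.85, -0.51, 0.054, -0.123]
wrist_force: [0.6, 0.2, 0.1]
opening: 0.0855
```

```bash
python3 -c "
from h import *
s,M=st();print(M.round(3))"
```

```text
t 7.7 pos [ 0.1845 -0.1798  0.3032] xang -61.68 toolz [ 0.2171  0.1542 -0.9639] q [-1.066 -0.24  -0.397  1.444  0.268 -3.131] F [0.6 0.2 0.1] T [-0.09  0.17 -0.01] op 0.0855
[[ 0.474 -0.853  0.217]
 [-0.88  -0.45   0.154]
 [-0.034 -0.264 -0.964]]
```

Request:
drive_tool --moves "0 0 0 -10;0 0 0 -10;0 0 0 -10"

```text
t: 8.07
tool_pos: [0.2471, -0.1182, 0.3028]
orientation: [0.946, -0.308, 0.071, -0.073]
wrist_force: [0.2, -0.8, 0.1]
opening: 0.0854
```

```bash
python3 -c "
from h import *
s,M=st();print(M.round(3))"
```

```text
t 8.07 pos [ 0.2471 -0.1182  0.3028] xang -36.56 toolz [ 0.179   0.0936 -0.9794] q [-0.634 -0.292 -0.421  1.351  0.182 -3.137] F [ 0.2 -0.8  0.1] T [-0.1   0.16  0.  ] op 0.0854
[[ 0.8   -0.573  0.179]
 [-0.593 -0.8    0.094]
 [ 0.09  -0.181 -0.979]]
```

Request:
drive_tool --moves "0 0.04 -0.007 0;0 0.04 -0.007 0"

```text
t: 8.32
tool_pos: [0.2338, -0.1368, 0.3027]
orientation: [0.941, -0.328, 0.064, -0.051]
wrist_force: [0.0, -0.1, 1.2]
opening: 0.0849
```

```bash
python3 -c "
from h import *
s,M=st();q=s['q'];print(M.round(3),q[1]-q[2]+q[3]-np.pi/2)"
```

```text
t 8.32 pos [ 0.2338 -0.1368  0.3027] xang -38.79 toolz [ 0.1548  0.0539 -0.9865] q [-0.674 -0.293 -0.417  1.358  0.139 -3.139] F [ 0.  -0.1  1.2] T [-0.07  0.14 -0.04] op 0.0849
[[ 0.776 -0.611  0.155]
 [-0.624 -0.78   0.054]
 [ 0.088 -0.138 -0.986]] -0.08828532593862337
```

Request:
drive_tool --moves "0 0 0 9;0 0 0 9;0 0 0 9;0 0 0 0"

```text
t: 8.82
tool_pos: [0.23, -0.1424, 0.3024]
orientation: [0.828, -0.555, 0.049, -0.063]
wrist_force: [-0.6, -0.2, 0.6]
opening: 0.0855
```

```bash
cat >> h.py <<'E'
def tt(v,M): return (M.T@np.array(v)).round(4)
E
python3 -c "
from h import *
s,M=st();q=s['q'];print(q[1]-q[2]+q[3]-np.pi/2)
print(tt([.111-s['tool_pos'][0],-.247-s['tool_pos'][1],0],M))"
```

```text
t 8.82 pos [ 0.23   -0.1424  0.3024] xang -67.78 toolz [ 0.1517  0.0504 -0.9871] q [-0.696 -0.29  -0.416  1.361  0.136 -2.65 ] F [-0.6 -0.2  0.6] T [-0.01  0.18 -0.  ] op 0.0855
-0.0849089780217398
[ 0.0518  0.1479 -0.0233]
```

Request:
drive_tool --moves "0.013 0.037 -0.006 0;0.013 0.037 -0.006 0;0.013 0.037 -0.006 0;0.013 0.037 -0.006 0;0 0 0 0"

```text
t: 9.45
tool_pos: [0.132, -0.2422, 0.3033]
orientation: [0.82, -0.568, 0.043, -0.053]
wrist_force: [-1.3, 0.7, -0.1]
opening: 0.0857
```

```bash
python3 -c "
from h import *
s,M=st();q=s['q'];print(q[1]-q[2]+q[3]-np.pi/2)
print(tt([.05*np.sin(q[0]),-.05*np.cos(q[0]),0],M))"
```

```text
t 9.45 pos [ 0.132  -0.2422  0.3033] xang -69.4 toolz [ 0.1312  0.0376 -0.9906] q [-1.211 -0.224 -0.368  1.416  0.136 -3.142] F [-1.3  0.7 -0.1] T [0.03 0.07 0.03] op 0.0857
-0.011107798242694589
[-0.      0.0495 -0.0068]
```

Pitch is nearly right here and q5 is 0.136. I'll push tangentially against the q6 limit.

Request:
drive_tool --moves "0 0.05 -0.007 0;0 0.05 -0.006 0;0 0.05 -0.005 0;0 0.05 -0.004 0"

```text
t: 9.95
tool_pos: [0.0747, -0.2641, 0.307]
orientation: [0.792, -0.61, 0.009, -0.004]
wrist_force: [-0.7, 0.1, 0.0]
opening: 0.0858
```

```bash
python3 -c "
from h import *
s,M=st();q=s['q'];print(q[1]-q[2]+q[3]-np.pi/2)
print(tt([.05*np.sin(q[0]),-.05*np.cos(q[0]),0],M))"
```

```text
t 9.95 pos [ 0.0747 -0.2641  0.307 ] xang -75.23 toolz [ 0.0195 -0.0049 -0.9998] q [-1.313 -0.222 -0.35   1.433  0.018 -3.142] F [-0.7  0.1  0. ] T [-0.01  0.02  0.03] op 0.0858
-0.009726974137724609
[ 0.      0.05   -0.0009]
```

Request:
drive_tool --moves "0 0.028 0 0;0 0 0 0"

```text
t: 10.2
tool_pos: [0.0658, -0.2667, 0.3067]
orientation: [0.787, -0.617, 0.004, 0.003]
wrist_force: [-0.3, 0.3, -0.3]
opening: 0.0852
```

```bash
python3 -c "
from h import *
s,M=st();q=s['q'];print(q[1]-q[2]+q[3]-np.pi/2)
print(tt([.05*np.sin(q[0]),-.05*np.cos(q[0]),0],M))"
```

```text
t 10.2 pos [ 0.0658 -0.2667  0.3067] xang -76.15 toolz [ 0.0026 -0.0097 -0.9999] q [-1.329 -0.221 -0.35   1.432  0.    -3.142] F [-0.3  0.3 -0.3] T [0.03 0.06 0.03] op 0.0852
-0.010004686280397745
[-0.    0.05 -0.  ]
```

Request:
drive_tool --moves "0.01 -0.04 0 0;0.01 -0.04 0 0;0 -0.042 0 0;0 -0.042 0 0;0 -0.042 0 0;0 -0.042 0.004 0;0 -0.042 0.004 0;-0.01 -0.042 0.004 0;-0.02 -0.042 0.004 0;-0.02 -0.042 0.004 0;0 0 0 0"

```text
t: 11.58
tool_pos: [0.4768, -0.1324, 0.2845]
orientation: [0.789, -0.615, 0.004, 0.003]
wrist_force: [-0.3, 0.3, 0.5]
opening: 0.0856
```

```bash
python3 -c "
from h import *
s,M=st();q=s['q'];print(q[1]-q[2]+q[3]-np.pi/2)
from workcell import sense,get_image
import cv2
print(repr(s['tool_pos']),repr(s['orientation']))
cv2.imwrite('pics/d_wrist.png',get_image('wrist')['img'][:,:,::-1])
"
```

```text
t 11.57 pos [ 0.4768 -0.1324  0.2845] xang -75.9 toolz [ 0.0034 -0.0094 -1.    ] q [-0.266  0.174 -0.025  1.366 -0.008 -2.083] F [-0.3  0.3  0.5] T [-0.02 -0.02 -0.01] op 0.0856
-0.005712355059907193
array([ 0.47683308, -0.13239168,  0.28454843]) array([ 0.78851883, -0.61499047,  0.0042085 ,  0.0026596 ])
```

View pics/d_wrist.png

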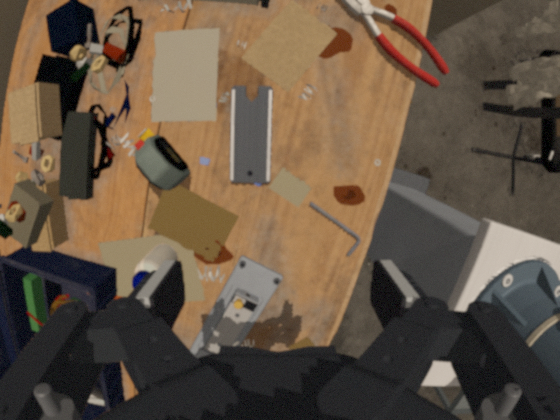

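The picture shows the blade at (251,135), with the notch up at (251,92), and the pin end of the holder at (245,290). I'll enlarge it and cast the blade corners.

Run:
```python
import cv2,numpy as np
from h import *
im=cv2.imread("pics/d_wrist.png")
a=im[75:200,215:290];cv2.imwrite("pics/e1.png",cv2.resize(a,None,fx=4.7,fy=4.7,interpolation=cv2.INTER_CUBIC))
a=im[245:360,180:300];cv2.imwrite("pics/e2.png",cv2.resize(a,None,fx=5,fy=5,interpolation=cv2.INTER_CUBIC))
g=im.astype(int);gray=g.sum(2)/3;sat=g.max(2)-g.min(2)
m=(((sat<28))*255).astype(np.uint8);m[:75]=0;m[200:]=0;m[:,:215]=0;m[:,290:]=0
m=cv2.morphologyEx(m,cv2.MORPH_OPEN,np.ones((3,3)))
n,l,stt,_=cv2.connectedComponentsWithStats(m);k=1+np.argmax(stt[1:,4]);print(stt[k])
c=max(cv2.findContours((l==k).astype(np.uint8),0,2)[0],key=cv2.contourArea)
pos=[ 0.47683308,-0.13239168,0.28454843];q=[0.78851883,-0.61499047,0.0042085,0.0026596]
P=np.array([wcast(p,.006,pos,q)[:2] for p in c[:,0]])*1000
print(cv2.minAreaRect(P.astype(np.float32)))
print(cv2.boxPoints(cv2.minAreaRect(P.astype(np.float32))))
```

```text
[ 231   86   41   98 3689]
((523.1466064453125, -181.13064575195312), (48.66899108886719, 119.75353240966797), 13.332565307617188)
[[ 485.66025 -128.47928]
 [ 513.2757  -245.00522]
 [ 560.63293 -233.78201]
 [ 533.0175  -117.25607]]
```

View pics/e1.png

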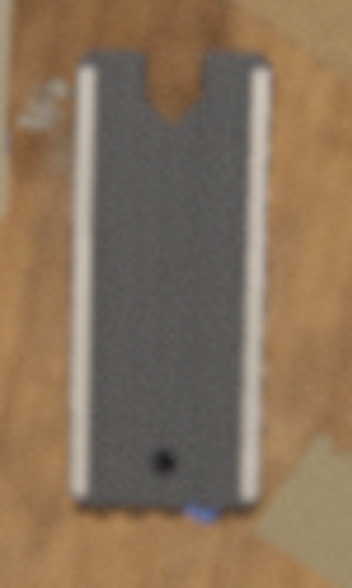

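View pics/e2.png

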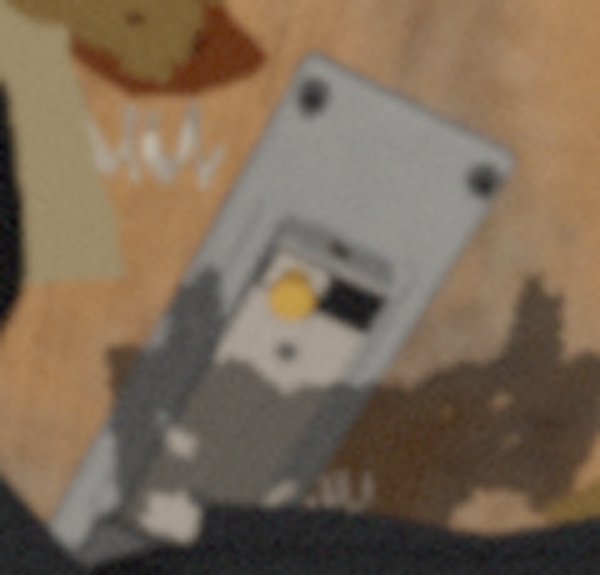

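Request:
drive_tool --moves "-0.044 -0.01 0 0;-0.044 -0.01 0 0;-0.044 -0.01 0 0;-0.044 -0.01 0 0;-0.044 -0.01 0 0;0 0 0 0;0 0 0 0"

```text
t: 12.5
tool_pos: [0.4674, 0.0927, 0.2835]
orientation: [0.787, -0.617, 0.004, 0.003]
wrist_force: [0.2, -0.6, 1.2]
opening: 0.0853
```

```bash
python3 -c "
from h import *
s,M=st();q=s['q'];print(q[1]-q[2]+q[3]-np.pi/2)
from workcell import sense,get_image
import cv2
np.savez('pose_f',p=s['tool_pos'],q=s['orientation'])
im=get_image('wrist')['img'][:,:,::-1]
cv2.imwrite('pics/f_wrist.png',im)
cv2.imwrite('pics/f2.png',cv2.resize(im[80:280,170:390],None,fx=3,fy=3,interpolation=cv2.INTER_CUBIC))
"
```

```text
t 12.5 pos [0.4674 0.0927 0.2835] xang -76.23 toolz [ 0.0029 -0.0104 -0.9999] q [ 0.202  0.146 -0.062  1.362 -0.011 -1.609] F [ 0.2 -0.6  1.2] T [ 0.   -0.04 -0.05] op 0.0853
-0.0007608636434417448
```

View pics/f2.png

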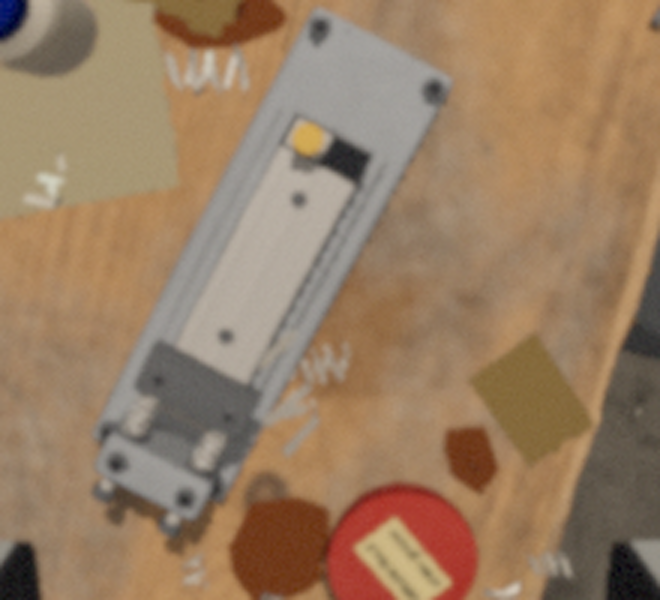

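Run:
```python
import cv2,numpy as np
from h import *
np.set_printoptions(precision=2,suppress=True)
d=np.load('pose_f.npz');p,q=d['p'],d['q']
im=cv2.imread('pics/f_wrist.png')
w=lambda u,v,z:wcast((170+u/3,80+v/3),z,p,q)[:2]*1000
hsv=cv2.cvtColor(im,cv2.COLOR_BGR2HSV)
m=cv2.inRange(hsv,(15,110,150),(32,255,255));m[:110]=0;m[145:]=0;m[:,:255]=0;m[:,290:]=0
ys,xs=np.nonzero(m);print(len(xs),xs.mean(),ys.mean(),xs.min(),xs.max(),ys.min(),ys.max())
pin=wcast((xs.mean(),ys.mean()),.0422,p,q)[:2]*1000;print('pin',pin)
A,B,Cc,D=w(315,10,.01),w(450,80,.01),w(97,432,.01),w(222,502,.01)
print(A,B,Cc,D,'w',np.linalg.norm(A-B),'L',np.linalg.norm(A-Cc))
# bed white mask
g=im.astype(int);sat=g.max(2)-g.min(2);gray=g.mean(2)
bm=((gray>150)&(sat<40)).astype(np.uint8)*255
bm[:120]=0;bm[215:]=0;bm[:,:225]=0;bm[:,295:]=0
cv2.imwrite('pics/bm.png',cv2.resize(bm[80:280,170:390],None,fx=3,fy=3))
n,l,s,_=cv2.connectedComponentsWithStats(bm);k=1+np.argmax(s[1:,4]);print(s[k])
c=max(cv2.findContours((l==k).astype(np.uint8),0,2)[0],key=cv2.contourArea)
P=np.array([wcast(x,.03,p,q)[:2] for x in c[:,0]])*1000
r=cv2.minAreaRect(P.astype(np.float32));print(r,cv2.boxPoints(r))
# base grey: overall
for s_ in [(A,Cc),(B,D)]:
    v=s_[0]-s_[1];print(np.degrees(np.arctan2(v[1],v[0])))
```

```text
89 270.07865168539325 124.33707865168539 255 276 110 131
pin [492.37  26.51]
[499.42 -23.71] [440.61  -9.62] [548.41 167.04] [489.49 184.66] w 60.474316967761325 L 196.9431618773618
[ 226  120   61   87 2169]
((496.7044677734375, 73.67173767089844), (96.94659423828125, 36.606754302978516), 75.39539337158203) [[466.77  31.38]
 [502.19  22.15]
 [526.64 115.96]
 [491.21 125.19]]
-104.40549034909372
-104.12219838685174
```

View pics/bm.png

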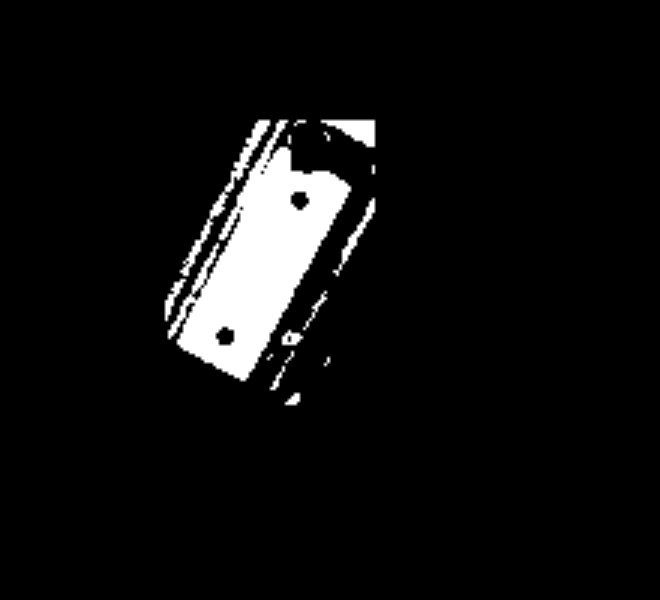

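Run:
```python
import cv2,numpy as np
from h import *
np.set_printoptions(precision=2,suppress=True)
d=np.load('pose_f.npz');p,q=d['p'],d['q']
im=cv2.imread('pics/f_wrist.png')
w=lambda u,v,z:wcast((170+u/3,80+v/3),z,p,q)[:2]*1000
hsv=cv2.cvtColor(im,cv2.COLOR_BGR2HSV)
m=cv2.inRange(hsv,(15,110,150),(32,255,255));m[:115]=0;m[140:]=0;m[:,:262]=0;m[:,284:]=0
n,l,s,cc=cv2.connectedComponentsWithStats(m);k=1+np.argmax(s[1:,4]);print(s[k],cc[k])
pin=wcast(cc[k],.0422,p,q)[:2]*1000;print('pin',pin, 'manual',w(309,139,.0422))
g=im.astype(float).mean(2)
# sample profile across bed: find left/right edge of bright bed along rows
U=[];V=[]
gs=cv2.GaussianBlur(g,(0,0),0.7)
L=[];Rr=[]
for v in range(142,196,3):
    row=gs[v]; 
    c=int(170+ (270+(260-((v-80)*3))*0.55)/3)  # centre guess
    print(v,c,[int(x) for x in row[c-16:c+17]]) if v in(142,160,178) else None
    t=165
    a=c
    while row[a]>t:a-=1
    b=c
    while row[b]>t:b+=1
    a=a+(t-row[a])/(row[a+1]-row[a]); b=b-1+(row[b-1]-t)/(row[b-1]-row[b])
    L.append(wcast((a,v),.03,p,q)[:2]*1000);Rr.append(wcast((b,v),.03,p,q)[:2]*1000)
L=np.array(L);Rr=np.array(Rr)
for E in(L,Rr):
    f=cv2.fitLine(E.astype(np.float32),cv2.DIST_HUBER,0,.01,.01).ravel();print(f,np.degrees(np.arctan2(f[1],f[0])))
ang=np.radians(-104.2);ux=np.array([np.cos(ang),np.sin(ang)]);uy=np.array([-ux[1],ux[0]])
print('L',np.array(L)@uy);print('R',Rr@uy);print('pin y',pin@uy,'pin x',pin@ux)
for c in [(315,10),(450,80),(97,432),(222,502)]: print(w(*c,.01)@np.array([ux,uy]).T)
```

```text
[268 121   9  11  78] [272.1  126.14]
pin [489.75  27.93] manual [488.74  27.9 ]
142 273 [168, 172, 173, 172, 172, 172, 173, 173, 173, 172, 171, 169, 168, 168, 169, 170, 170, 171, 172, 172, 171, 172, 173, 173, 172, 171, 171, 170, 166, 155, 135, 113, 104]
160 263 [164, 169, 171, 170, 169, 169, 170, 171, 172, 171, 171, 172, 173, 172, 171, 169, 169, 169, 169, 169, 169, 169, 170, 171, 170, 170, 170, 170, 168, 160, 147, 130, 124]
178 253 [158, 164, 168, 169, 168, 167, 168, 168, 169, 169, 169, 170, 170, 170, 170, 169, 168, 168, 167, 168, 168, 168, 169, 169, 168, 167, 167, 167, 166, 161, 149, 132, 122]
[  0.26   0.97 510.5   81.21] 75.226364
[  0.27   0.96 479.71  73.18] 74.3943
L [475.33 457.51 455.88 475.79 475.62 475.28 475.34 475.12 475.3  475.17
 475.15 475.21 475.21 475.5  475.45 475.7  457.88 452.7 ]
R [446.57 457.2  450.17 446.37 446.19 446.3  446.62 446.5  446.58 446.64
 446.92 446.93 447.09 446.76 447.2  447.39 457.95 470.31]
pin y 467.92975717987974 pin x -147.2145504851918
[-99.52 489.98]
[-98.76 429.51]
[-296.47  490.68]
[-299.1   429.23]
```

Run:
```python
import cv2,numpy as np
from h import *
np.set_printoptions(precision=1,suppress=True)
d=np.load('pose_f.npz')
def fr(P,o,a):
    a=np.radians(a);c,s=np.cos(a),np.sin(a);v=P-np.array(o);return np.array([c*v[0]+s*v[1],-s*v[0]+c*v[1]])
ang=np.radians(-104.2);ux=np.array([np.cos(ang),np.sin(ang)]);uy=np.array([-ux[1],ux[0]])
o=(-198.7*ux+460*uy);print('holder origin',o)
H=lambda uv,z:fr(wcast(uv,z,d['p'],d['q'])[:2]*1000,o,-104.4)
print('pin',H((272.1,126.14),.0422),'cap',H((170+13,80+8),.09),'bottle shoulder r',H((170+95/3,80+30/3),.06))
pos=[ 0.47683308,-0.13239168,0.28454843];q=[0.78851883,-0.61499047,0.0042085,0.0026596]
for uv in [(188,170),(180,187),(165,135),(150,140)]:
    print('tape',[fr(wcast(uv,z,pos,q)[:2]*1000,(523.1,-181.1),-76.7) for z in(0,.06)])
# side view checks: tape, bottle base
sd=lambda u,v,z:cast('side',(200+u/3.3,135+v/3.3),z)[:2]*1000
print('tape side',fr(sd(430,425,0),(523.1,-181.1),-76.7),fr(sd(350,370,0),(523.1,-181.1),-76.7))
print('bottle side',fr(sd(345,240,0),o,-104.4),fr(sd(375,255,0),o,-104.4))
print('tin',H((170+400/3,80+560/3),.023))
```

```text
holder origin [494.7  79.8]
pin [51.5  8.1] cap [ 45.7 102.5] bottle shoulder r [52.  92.4]
tape [array([-44.4,  81.1]), array([-37. ,  64.2])]
tape [array([-66.5,  92.8]), array([-55.8,  74.1])]
tape [array([  1.3, 111.2]), array([ 1.9, 89.8])]
tape [array([ -4.3, 132.4]), array([ -2.9, 107.9])]
tape side [  0.1 113.3] [-51.   78.9]
bottle side [ 52. 107.] [ 60.9 129.2]
tin [ -83.2 -108.3]
```

Run:
```python
from h import *
np.set_printoptions(precision=3,suppress=True)
pos=[ 0.47683308,-0.13239168,0.28454843];q=[0.78851883,-0.61499047,0.0042085,0.0026596]
for uv in [(293,127),(345,157),(365,128)]: print(cast('scene',uv,0.0))
for uv in [(293,85),(350,102),(370,95)]: print('top',cast('scene',uv,0.15))
for uv in [(205,0),(270,5)]: print(wcast(uv,.0,pos,q),wcast(uv,.15,pos,q))
```

```text
[ 0.775 -0.423  0.   ]
[ 0.56  -0.386  0.   ]
[ 0.591 -0.555  0.   ]
top [ 0.765 -0.408  0.15 ]
top [ 0.583 -0.42   0.15 ]
top [ 0.56  -0.487  0.15 ]
[ 0.625 -0.341  0.   ] [ 0.576 -0.286  0.15 ]
[ 0.542 -0.35   0.   ] [ 0.524 -0.292  0.15 ]
```

Request:
drive_tool --moves "0.045 0.0016 0.0 0;0.045 0.0016 0.01 0;0.045 0.0016 0.01 0;0.045 0.0016 0.01 0;0.045 0.0016 0.01 0;0.045 0.0016 0.01 0.5;0 0 0 0;0 0 0 0" --claw 75

```text
t: 13.55
tool_pos: [0.5193, -0.1917, 0.2361]
orientation: [0.78, -0.626, 0.005, 0.003]
wrist_force: [0.2, 0.6, 0.3]
opening: 0.0602
```

```bash
cat > look.py <<'E'
import sys,cv2
from h import *
from workcell import get_image
s,M=st();n=sys.argv[1]
np.savez('pose_'+n,p=s['tool_pos'],q=s['orientation'])
im=get_image('wrist')['img'][:,:,::-1]
cv2.imwrite(f'pics/{n}_w.png',im)
x0,x1,y0,y1=map(int,sys.argv[2:6]);k=float(sys.argv[6])
cv2.imwrite(f'pics/{n}_c.png',cv2.resize(im[y0:y1,x0:x1],None,fx=k,fy=k,interpolation=cv2.INTER_CUBIC))
E
python3 look.py g 160 400 20 320 2
```

```text
t 13.55 pos [ 0.5193 -0.1917  0.2361] xang -77.52 toolz [ 0.0045 -0.0107 -0.9999] q [-0.349  0.289  0.004  1.278 -0.008 -2.138] F [0.2 0.6 0.3] T [ 0.05 -0.01 -0.02] op 0.0602
```

View pics/g_c.png

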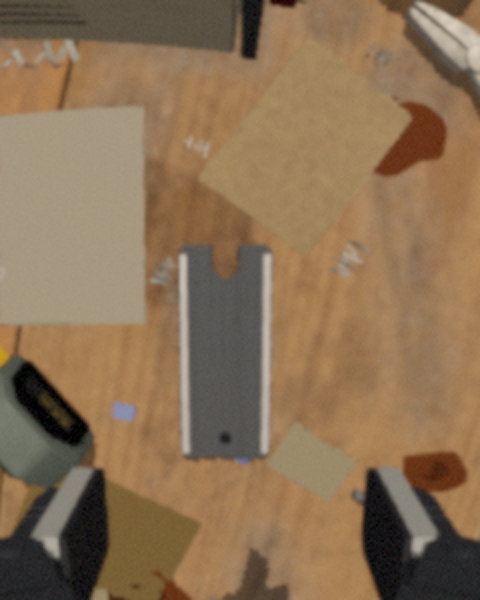

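The blade shows between crop (180,245) and (270,458), with the fingers about to straddle it. I'll measure it again.

```bash
cat > bl.py <<'E'
import sys,cv2
from h import *
np.set_printoptions(precision=4,suppress=True)
d=np.load('pose_g.npz');p,q=d['p'],d['q']
im=cv2.imread("pics/g_w.png").astype(int);sat=im.max(2)-im.min(2)
m=((sat<30)*255).astype(np.uint8);m[:140]=0;m[252:]=0;m[:,:240]=0;m[:,300:]=0
m=cv2.morphologyEx(m,cv2.MORPH_OPEN,np.ones((3,3)))
n,l,s,_=cv2.connectedComponentsWithStats(m);k=1+np.argmax(s[1:,4]);print(s[k])
c=max(cv2.findContours((l==k).astype(np.uint8),0,2)[0],key=cv2.contourArea)
P=np.array([wcast(x,.006,p,q)[:2] for x in c[:,0]])*1000
r=cv2.minAreaRect(P.astype(np.float32));b=cv2.boxPoints(r);print(r);print(b)
M=R.from_quat(q).as_matrix()
ctr=np.array(r[0])/1000
a=np.radians(-76.7)
L=[b[i]-b[(i+1)%4] for i in range(4)];v=max(L,key=np.linalg.norm);v=v*np.sign(-v[1]);a=np.arctan2(v[1],v[0]);print('ang',np.degrees(a))
t=ctr+.035*np.array([np.cos(a),np.sin(a)])
print('ctr',ctr,'target',t,'move',tt([*(t-p[:2]),.10-p[2]],M))
E
python3 bl.py
```

```text
[ 249  143   47  107 4518]
((523.7882080078125, -180.8730010986328), (49.48110580444336, 119.66553497314453), 12.482925415039062)
[[ 486.6997 -127.8023]
 [ 512.5653 -244.639 ]
 [ 560.8767 -233.9437]
 [ 535.0111 -117.107 ]]
ang -77.51705
ctr [ 0.5238 -0.1809] target [ 0.5314 -0.215 ] move [ 0.0239 -0.0065  0.1364]
```

Request:
drive_tool --moves "0.008 -0.0022 0.03 0;0.008 -0.0022 0.04 0;0.008 -0.0021 0.04 0;0 0 0.04 0;0 0 0.03 0;0 0 0 0"

```text
t: 14.35
tool_pos: [0.5335, -0.2116, 0.0561]
orientation: [0.782, -0.623, 0.008, 0.001]
wrist_force: [-0.3, 0.1, -0.0]
opening: 0.0599
```

```bash
python3 look.py h 130 430 20 320 2; python3 -c "
from h import *
s,M=st();print(tt([.5314-s['tool_pos'][0],-.215-s['tool_pos'][1],.03-s['tool_pos'][2]],M))"
```

```text
t 14.35 pos [ 0.5335 -0.2116  0.0561] xang -77.08 toolz [ 0.0112 -0.0126 -0.9999] q [-0.374  0.447 -0.248  0.86  -0.008 -2.17 ] F [-0.3  0.1 -0. ] T [ 0.07  0.03 -0.02] op 0.0599
t 14.4 pos [ 0.5344 -0.2119  0.0575] xang -77.09 toolz [ 0.0132 -0.0134 -0.9998] q [-0.374  0.445 -0.247  0.862 -0.008 -2.17 ] F [-0.2  0.3 -0.3] T [0.   0.   0.03] op 0.0604
[0.0019 0.0039 0.0275]
```

View pics/h_c.png

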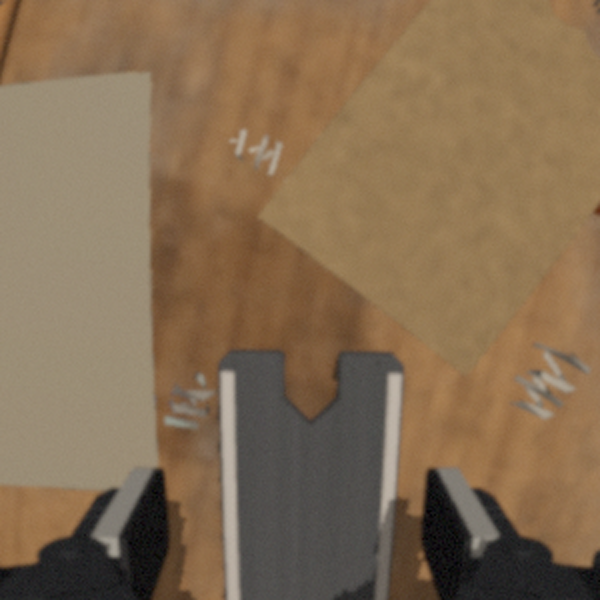

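Request:
drive_tool --moves "0.001 0.002 0.0 0.2;0.001 0.002 0.01 0.2;0 0 0.01 0;0 0 0.007 0;0 0 0 0;0 0 0 0" --claw 90

```text
t: 15.15
tool_pos: [0.5334, -0.2157, 0.0329]
orientation: [0.78, -0.626, 0.012, 0.0]
wrist_force: [0.4, -0.1, -0.3]
opening: 0.0553
```

```bash
python3 look.py i 130 430 20 320 2; python3 -c "
from h import *
s,M=st();print(tt([.5314-s['tool_pos'][0],-.215-s['tool_pos'][1],.03-s['tool_pos'][2]],M))"
```

```text
t 15.15 pos [ 0.5334 -0.2157  0.0329] xang -77.48 toolz [ 0.019  -0.0157 -0.9997] q [-0.381  0.469 -0.282  0.796 -0.007 -2.17 ] F [ 0.4 -0.1 -0.3] T [ 0.01  0.01 -0.01] op 0.0553
t 15.2 pos [ 0.5334 -0.2157  0.033 ] xang -77.47 toolz [ 0.019  -0.0156 -0.9997] q [-0.381  0.469 -0.282  0.796 -0.007 -2.17 ] F [-0.1 -0.5  0. ] T [-0.01  0.01  0.07] op 0.0552
[-0.0012  0.0018  0.0029]
```

View pics/i_c.png

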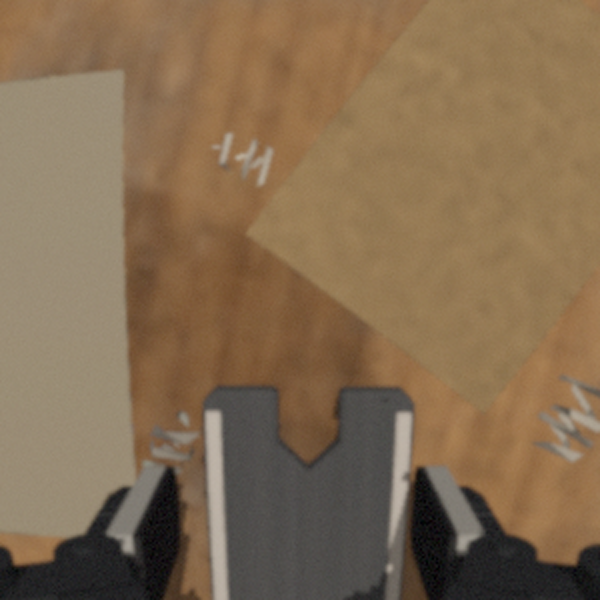

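Request:
drive_tool --moves "0 0.0018 0.003 0;0 0 0.003 0;0 0 0.003 0;0 0 0 0"

```text
t: 15.7
tool_pos: [0.5318, -0.2164, 0.0236]
orientation: [0.78, -0.626, 0.013, 0.0]
wrist_force: [0.9, 0.2, 0.3]
opening: 0.0553
```

```bash
python3 look.py j 130 430 20 320 2
```

```text
t 15.7 pos [ 0.5318 -0.2164  0.0236] xang -77.48 toolz [ 0.0195 -0.0158 -0.9997] q [-0.383  0.478 -0.296  0.772 -0.007 -2.172] F [0.9 0.2 0.3] T [-0.05 -0.1   0.03] op 0.0553
```

View pics/j_c.png

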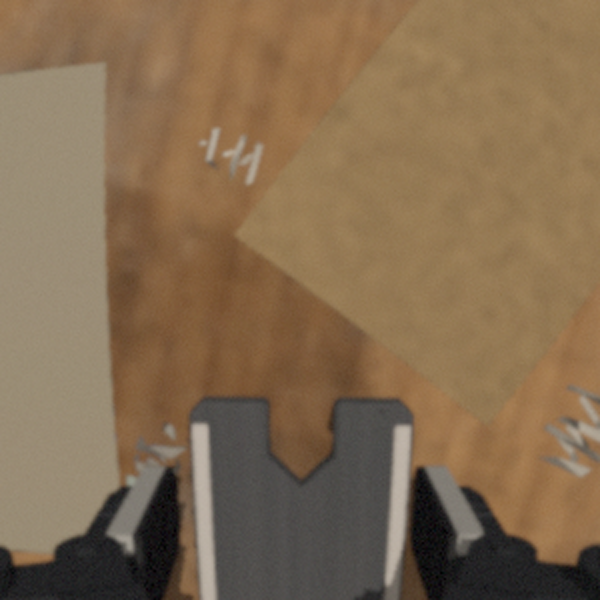

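Request:
drive_tool --moves "0 0 0.0015 0;0 0 0.0015 0;0 0 0 0"

```text
t: 16.12
tool_pos: [0.5321, -0.2165, 0.0217]
orientation: [0.78, -0.626, 0.013, -0.0]
wrist_force: [0.1, 0.4, 1.6]
opening: 0.0553
```

Request:
drive_tool --moves "0 0 0.0015 0;0 0 0.0015 0;0 0 0 0"

```text
t: 16.5
tool_pos: [0.5323, -0.2165, 0.0219]
orientation: [0.78, -0.626, 0.014, -0.0]
wrist_force: [0.7, -0.7, 0.2]
opening: 0.0551
```

Request:
drive_tool --moves "0 0 0.003 0;0 0 0.002 0;0 0 0 0"

```text
t: 16.88
tool_pos: [0.5325, -0.2166, 0.022]
orientation: [0.78, -0.626, 0.016, -0.0]
wrist_force: [-0.6, -0.4, -0.6]
opening: 0.0551
```

Request:
drive_tool --moves "0 0 0.002 0"

```text
t: 17.0
tool_pos: [0.5328, -0.2168, 0.0214]
orientation: [0.78, -0.626, 0.016, -0.0]
wrist_force: [-7.4, 5.2, 34.5]
opening: 0.0552
```

Request:
drive_tool --moves "0 0 -0.003 0;0 0 0 0;0 0 0 0;0 0 0 0" --claw 130 --squeeze 30

```text
t: 17.5
tool_pos: [0.5321, -0.2167, 0.023]
orientation: [0.78, -0.626, 0.016, -0.0]
wrist_force: [-0.0, -1.4, 0.5]
opening: 0.0491
```

```bash
python3 look.py k 130 430 20 320 2
```

```text
t 17.5 pos [ 0.5321 -0.2167  0.023 ] xang -77.51 toolz [ 0.0242 -0.0194 -0.9995] q [-0.382  0.476 -0.302  0.763 -0.009 -2.172] F [-0.  -1.4  0.5] T [-0.03 -0.    0.02] op 0.0491
```

View pics/k_c.png

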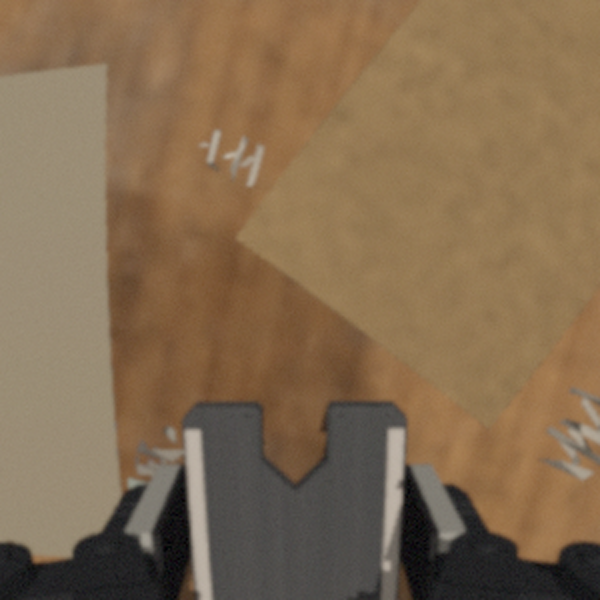

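Request:
drive_tool --moves "0 0 -0.01 0;0 0 -0.02 0;0 0 -0.02 0;0 0 -0.02 0;0 0 0 0"

```text
t: 18.18
tool_pos: [0.5301, -0.2151, 0.0962]
orientation: [0.78, -0.626, 0.015, 0.0]
wrist_force: [-0.6, 0.6, -2.0]
opening: 0.0486
```

```bash
python3 look.py l 130 430 20 320 2;python3 -c "
import cv2
from workcell import get_image
im=get_image('side')['img'][:,:,::-1];cv2.imwrite('pics/l_s.png',cv2.resize(im[190:330,180:380],None,fx=3,fy=3))"
```

```text
t 18.18 pos [ 0.5301 -0.2151  0.0962] xang -77.5 toolz [ 0.0234 -0.019  -0.9995] q [-0.381  0.396 -0.214  0.932 -0.009 -2.17 ] F [-0.6  0.6 -2. ] T [-0.1   0.04 -0.05] op 0.0486
```

View pics/l_c.png

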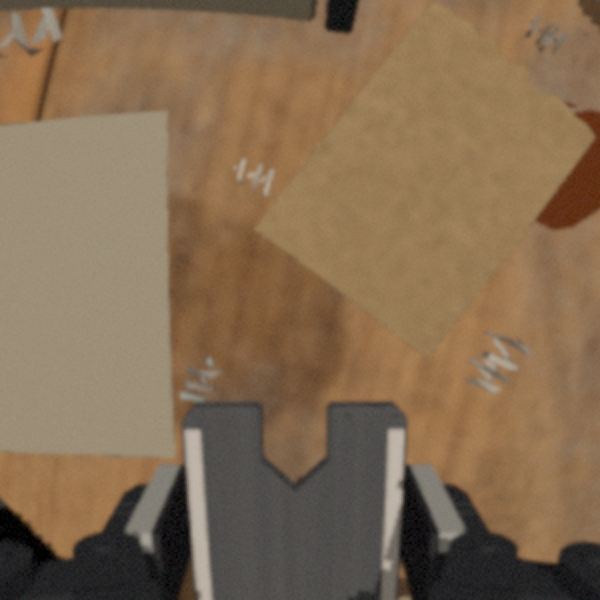

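View pics/l_s.png

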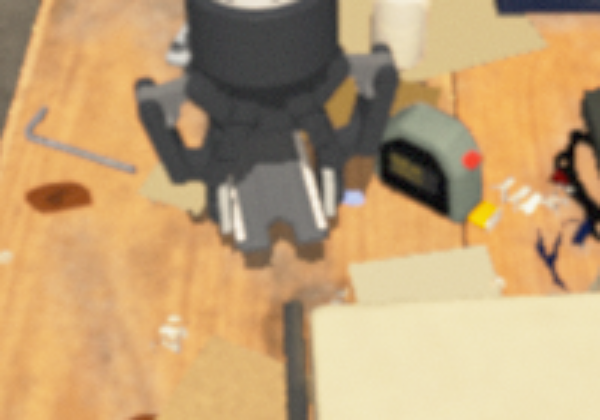

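Request:
drive_tool --moves "-0.03 0 -0.005 0;-0.043 0 -0.005 0;-0.043 0.001 0 0;-0.043 0.001 0 0;-0.043 0.001 0 0;-0.043 0.001 0 0;-0.043 0.001 0 0;-0.013 0 0 0;0 0 0 0"

```text
t: 19.4
tool_pos: [0.4526, 0.0858, 0.0899]
orientation: [0.779, -0.626, 0.009, 0.004]
wrist_force: [-0.8, -0.0, -2.2]
opening: 0.0487
```

Request:
drive_tool --moves "0 0 0 -9;0 0 0 -9;0 0 0 -9;0 0 0 -9;0 0 0 -9;0 0 0 -9;0 0 0 -7;0 0 0 0"

```text
t: 20.4
tool_pos: [0.4545, 0.076, 0.0874]
orientation: [0.991, -0.133, 0.005, 0.01]
wrist_force: [-0.2, 0.3, -2.2]
opening: 0.0489
```

```bash
python3 look.py m 100 460 20 320 2; python3 -c "
from h import *
s,M=st();print(tt([.4602-s['tool_pos'][0],.0783-s['tool_pos'][1],0],M))"
```

```text
t 20.4 pos [0.4545 0.076  0.0874] xang -15.23 toolz [ 0.0064 -0.0218 -0.9997] q [ 0.18   0.255 -0.461  0.853 -0.023 -2.696] F [-0.2  0.3 -2.2] T [ 0.02 -0.07 -0.06] op 0.0489
t 20.45 pos [0.4545 0.0761 0.0874] xang -15.32 toolz [ 0.0064 -0.0218 -0.9997] q [ 0.18   0.255 -0.461  0.853 -0.023 -2.694] F [ 0.7 -0.4 -3. ] T [-0.01 -0.06  0.01] op 0.0485
[ 0.0049 -0.0037 -0.    ]
```

View pics/m_c.png

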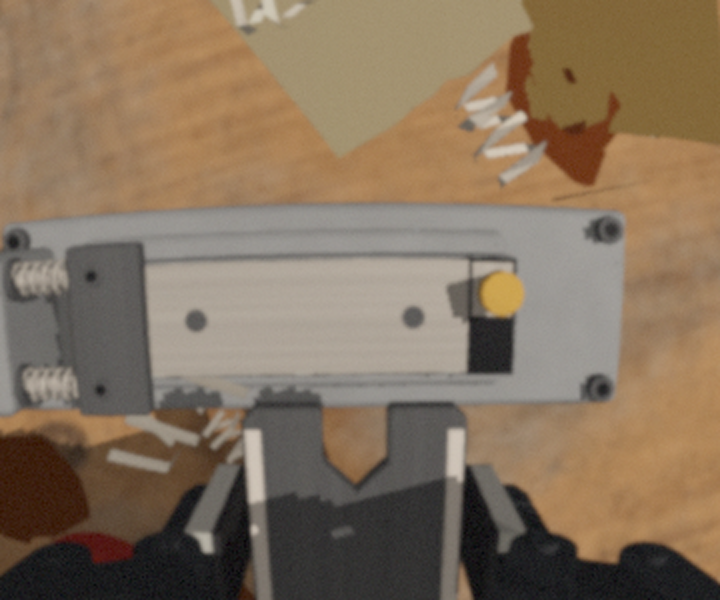

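Run:
```python
import cv2
from h import *
np.set_printoptions(precision=1,suppress=True)
d=np.load('pose_m.npz');p,q=d['p'],d['q']
im=cv2.imread('pics/m_w.png')
hsv=cv2.cvtColor(im,cv2.COLOR_BGR2HSV)
m=cv2.inRange(hsv,(15,110,120),(32,255,255));m[:150]=0;m[185:]=0;m[:,:335]=0;m[:,370:]=0
n,l,s,cc=cv2.connectedComponentsWithStats(m);k=1+np.argmax(s[1:,4]);print(s[k],cc[k])
W=lambda u,v,z:wcast((100+u/2,20+v/2),z,p,q)[:2]*1000
pin=wcast(cc[k],.0422,p,q)[:2]*1000;print('pin',pin)
g=cv2.cvtColor(im,cv2.COLOR_BGR2GRAY).astype(float);g=cv2.GaussianBlur(g,(0,0),.8)
def edges(z,cols,r0,r1,lab):
    E=[]
    for c in cols:
        col=g[r0:r1,c];dd=np.abs(np.gradient(col));k=np.argmax(dd[1:-1])+1
        den=dd[k-1]-2*dd[k]+dd[k+1];o=.5*(dd[k-1]-dd[k+1])/den if den else 0
        E.append(wcast((c,r0+k+o),z,p,q)[:2]*1000)
    E=np.array(E);f=cv2.fitLine(E.astype(np.float32),cv2.DIST_HUBER,0,.01,.01).ravel()
    a=np.degrees(np.arctan2(f[1],f[0]));print(lab,f[2:],a);return f
f1=edges(.03,range(180,330,5),142,154,'bed +y')
f2=edges(.03,range(180,330,5),200,212,'bed -y')
f3=edges(.01,range(180,400,5),115,132,'base +y')
def sd(f,P):
    dd=f[:2]*np.sign(-f[1]);n=np.array([-dd[1],dd[0]]);return n@(P-f[2:])
print('pin from bed+y edge',sd(f1,pin),'bed -y',sd(f2,pin),'base+y',sd(f3,pin))
print('bed width',sd(f2,f1[2:]))
for nm,c,z in [('slot L top',(470,258),.03),('slot R',(515,258),.03),('jaw lip +y',(143,243),.046),('jaw lip -y',(152,411),.046),('bed end low',(513,375),.03)]: print(nm,W(*c,z))
print('base corners',W(624,212,.01),W(613,401,.01))
```

```text
[340 156  22  23 386] [350.2 166.5]
pin [488.5  27.4]
bed +y [508.4  70.8] 75.346405
bed -y [478.2  79.4] 75.40127
base +y [522.3  66.8] 75.33745
pin from bed+y edge -8.228507335041408 bed -y 23.11277748720286 base+y -22.651251114455782
bed width 31.386318
slot L top [498.   30.9]
slot R [495.   18.5]
jaw lip +y [525.6 111.6]
jaw lip -y [483.3 123.3]
bed end low [462.6  26.3]
base corners [498.8 -25.9] [438.5 -10.1]
```

The view is clear. The pin is at crop (502,294), the bed rows run 258–375, and the ears point at the near rail side. The blade did not droop in the grip, so I'll pivot it by pressing the ears on the rail's near edge.

Request:
drive_tool --moves "0.003 -0.002 0.006 0;0.003 -0.002 0.01 0;0 0 0.008 0;0 0 0.005 0;0 0 0 0"

```text
t: 21.08
tool_pos: [0.4619, 0.0771, 0.0555]
orientation: [0.991, -0.136, 0.004, 0.011]
wrist_force: [-0.2, -0.0, -1.4]
opening: 0.0485
```

```bash
python3 look.py n 100 460 20 320 2
```

```text
t 21.07 pos [0.4619 0.0771 0.0555] xang -15.65 toolz [ 0.0051 -0.0222 -0.9997] q [ 0.179  0.305 -0.488  0.776 -0.023 -2.689] F [-0.2 -0.  -1.4] T [ 0.03 -0.03  0.04] op 0.0485
```

View pics/n_c.png

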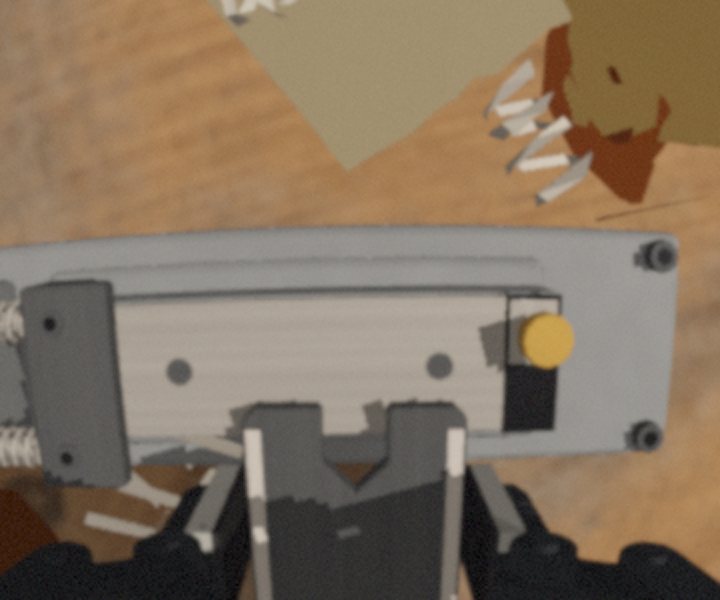

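Request:
drive_tool --moves "0 0 0.003 0;0 0 0.003 0"

```text
t: 21.38
tool_pos: [0.4627, 0.0774, 0.0507]
orientation: [0.991, -0.136, 0.005, 0.01]
wrist_force: [-2.6, -0.1, 8.1]
opening: 0.0488
```

Request:
drive_tool --moves "0 0 0.003 0"

```text
t: 21.5
tool_pos: [0.4628, 0.0775, 0.0484]
orientation: [0.991, -0.136, 0.006, 0.01]
wrist_force: [-5.2, 0.4, 12.3]
opening: 0.0487
```

```bash
python3 look.py o 100 460 20 320 2; python3 -c "
import cv2
from workcell import get_image
im=get_image('side')['img'][:,:,::-1];cv2.imwrite('pics/o_s.png',cv2.resize(im[80:240,130:360],None,fx=3,fy=3,interpolation=2))
im=get_image('scene')['img'][:,:,::-1];cv2.imwrite('pics/o_sc.png',cv2.resize(im[170:330,180:380],None,fx=3,fy=3,interpolation=2))"
```

```text
t 21.5 pos [0.4628 0.0775 0.0484] xang -15.62 toolz [ 0.0083 -0.0208 -0.9998] q [ 0.179  0.314 -0.499  0.753 -0.022 -2.69 ] F [-5.2  0.4 12.3] T [-0.01  0.77 -0.05] op 0.0487
```

View pics/o_c.png

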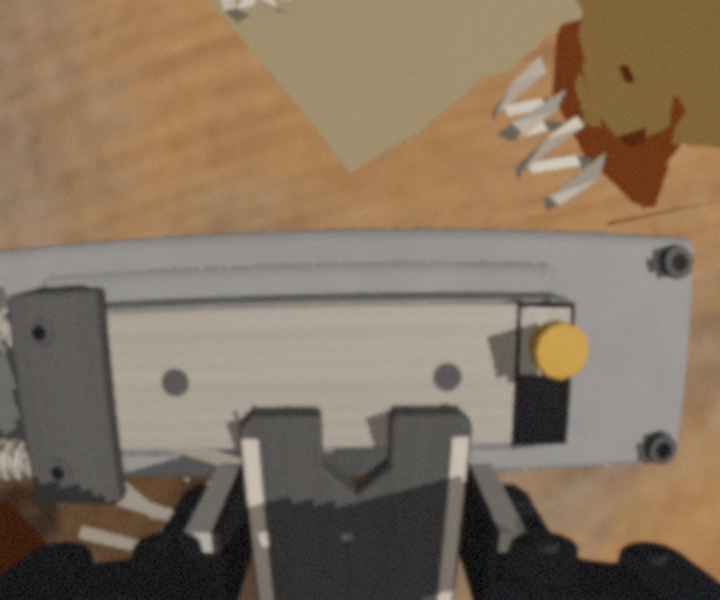

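View pics/o_s.png

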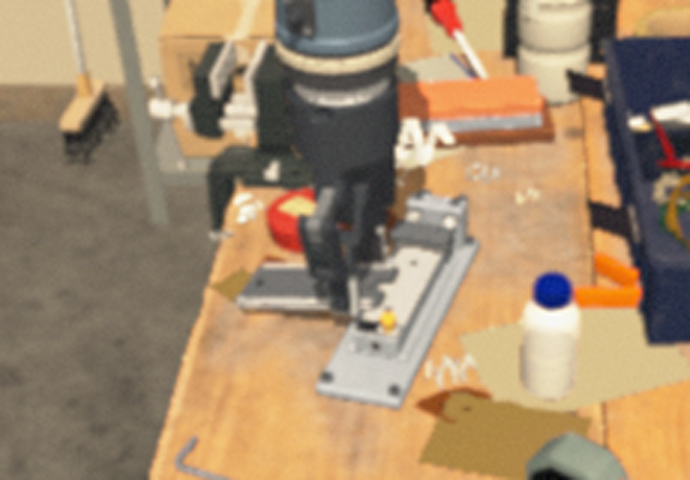

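View pics/o_sc.png

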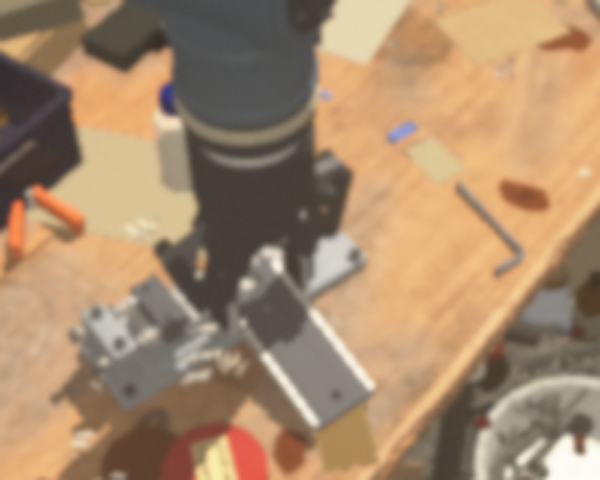

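Request:
drive_tool --moves "0 0 0.003 0"

```text
t: 21.78
tool_pos: [0.4627, 0.0775, 0.0462]
orientation: [0.991, -0.136, 0.006, 0.01]
wrist_force: [-7.8, -0.1, 28.7]
opening: 0.0491
```

```bash
python3 look.py p 100 460 20 320 2
```

```text
t 21.77 pos [0.4627 0.0775 0.0462] xang -15.61 toolz [ 0.0088 -0.0205 -0.9998] q [ 0.179  0.316 -0.503  0.747 -0.022 -2.69 ] F [-7.8 -0.1 28.7] T [-0.28  1.41  0.02] op 0.0491
```

View pics/p_c.png

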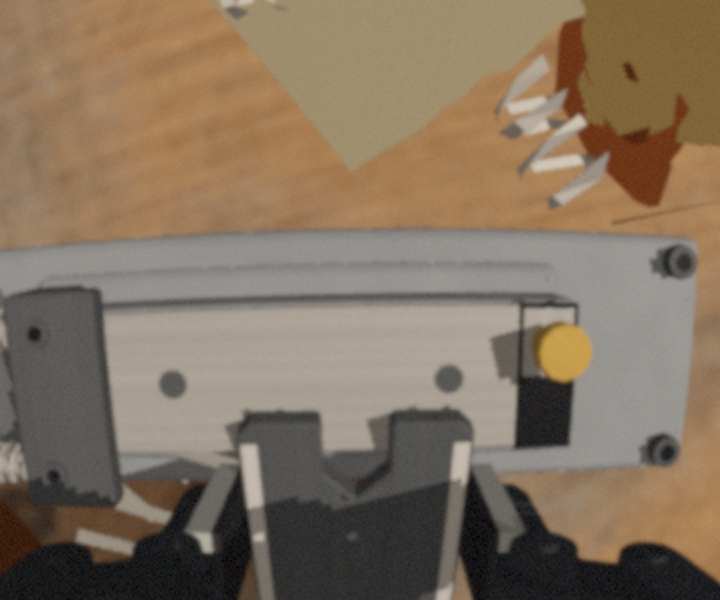

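Request:
drive_tool --moves "0 0 -0.01 0;0 0 -0.02 0;0 0 -0.02 0;0 0 -0.015 0;0 0 0 10;0 0 0 10;0 0 0 10;0 0 0 10;0 0 0 10;0 0 0 10;0 0 0 10;0 0 0 9.5"

```text
t: 23.32
tool_pos: [0.4634, 0.0792, 0.1188]
orientation: [-0.658, 0.753, -0.013, -0.001]
wrist_force: [-0.3, -0.1, -1.9]
opening: 0.049
```

```bash
python3 look.py r 100 460 20 320 2;python3 -c "
import cv2
from workcell import get_image
im=get_image('side')['img'][:,:,::-1];cv2.imwrite('pics/r_s.png',cv2.resize(im[80:240,180:360],None,fx=3.6,fy=3.6,interpolation=2))
im=get_image('scene')['img'][:,:,::-1];cv2.imwrite('pics/r_sc.png',cv2.resize(im[170:330,180:380],None,fx=3,fy=3,interpolation=2))"
```

```text
t 23.32 pos [0.4634 0.0792 0.1188] xang -97.68 toolz [ 0.0154 -0.0198 -0.9997] q [ 0.183  0.23  -0.4    0.929 -0.022 -1.254] F [-0.3 -0.1 -1.9] T [-0.11 -0.04  0.01] op 0.049
```

View pics/r_c.png

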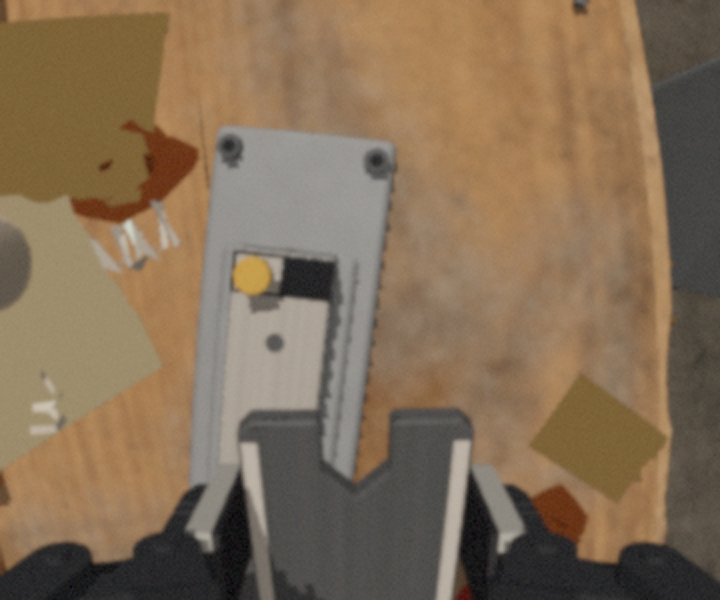

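View pics/r_s.png

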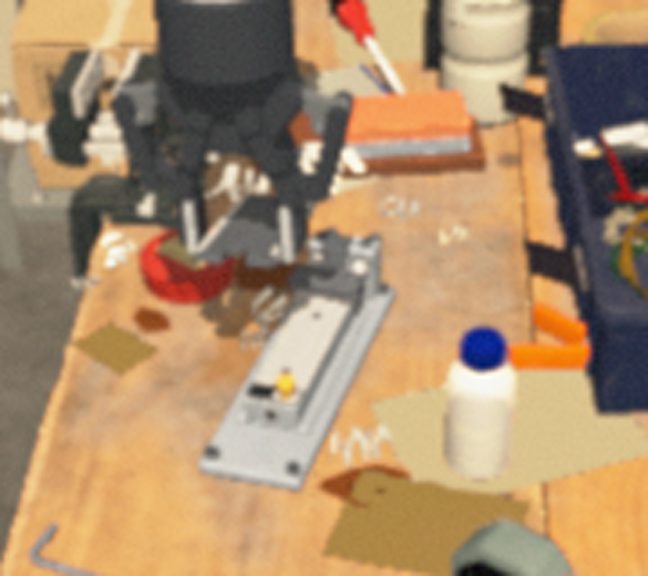

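View pics/r_sc.png

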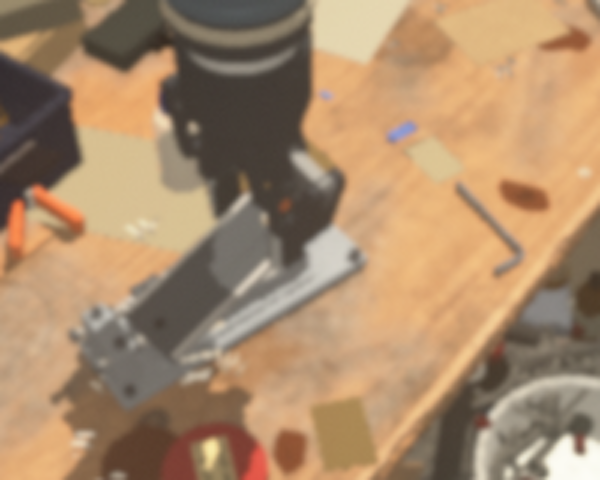

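Request:
drive_tool --moves "0 0 0 5.5;0.02 -0.009 0 0;0.02 -0.009 0 0;0.01 -0.018 0 0;0 0 0 0"

```text
t: 24.1
tool_pos: [0.4897, 0.0215, 0.1212]
orientation: [-0.631, 0.775, -0.013, 0.0]
wrist_force: [-0.5, 0.1, -1.7]
opening: 0.0488
```

```bash
python3 look.py s 100 460 60 360 2; python3 -c "
from h import *
s,M=st();print(tt([.4873-s['tool_pos'][0],.0217-s['tool_pos'][1],0],M))"
```

```text
t 24.1 pos [0.4897 0.0215 0.1212] xang -101.68 toolz [ 0.0169 -0.0195 -0.9997] q [ 0.056  0.256 -0.356  0.943 -0.02  -1.312] F [-0.5  0.1 -1.7] T [-0.05  0.08  0.02] op 0.0488
t 24.15 pos [0.4888 0.0219 0.121 ] xang -101.68 toolz [ 0.0157 -0.0195 -0.9997] q [ 0.057  0.255 -0.358  0.943 -0.02  -1.311] F [-0.8 -0.7 -2.5] T [-0.04  0.1   0.03] op 0.0486
[ 0.0005  0.0014 -0.    ]
```

View pics/s_c.png

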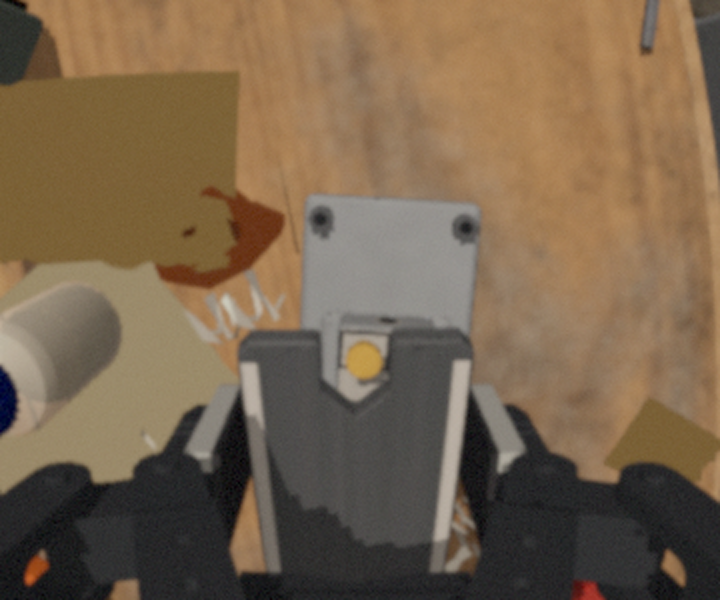

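The notch straddles the pin's image: pin at crop column 364, notch middle at 356. I'll correct the yaw by 3° and the sideways offset by 2.6 mm, then lower.

Request:
drive_tool --moves "0.0015 0.0013 0 1.7;0.0015 0.0013 0 1.7;0 0 0.01 0;0 0 0.01 0;0 0 0.008 0;0 0 0 0"

```text
t: 24.9
tool_pos: [0.4845, 0.0203, 0.0901]
orientation: [-0.608, 0.794, -0.012, -0.0]
wrist_force: [-0.5, -0.6, -2.3]
opening: 0.0489
```

```bash
python3 look.py t 100 460 60 360 2;python3 -c "
import cv2
from workcell import get_image
im=get_image('scene')['img'][:,:,::-1];cv2.imwrite('pics/t_sc.png',cv2.resize(im[220:310,190:310],None,fx=6,fy=6,interpolation=2))"
```

```text
t 24.9 pos [0.4845 0.0203 0.0901] xang -105.12 toolz [ 0.0135 -0.019  -0.9997] q [ 0.053  0.282 -0.412  0.864 -0.02  -1.254] F [-0.5 -0.6 -2.3] T [-0.07  0.04 -0.05] op 0.0489
```

View pics/t_c.png

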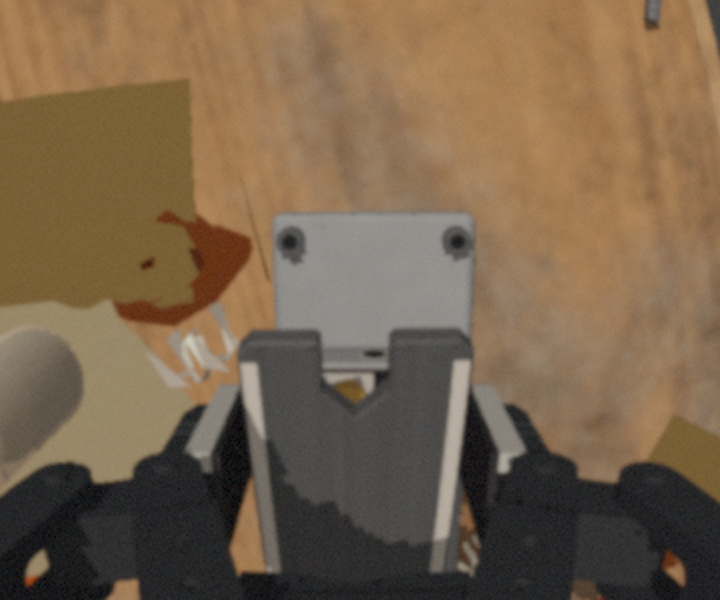

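View pics/t_sc.png

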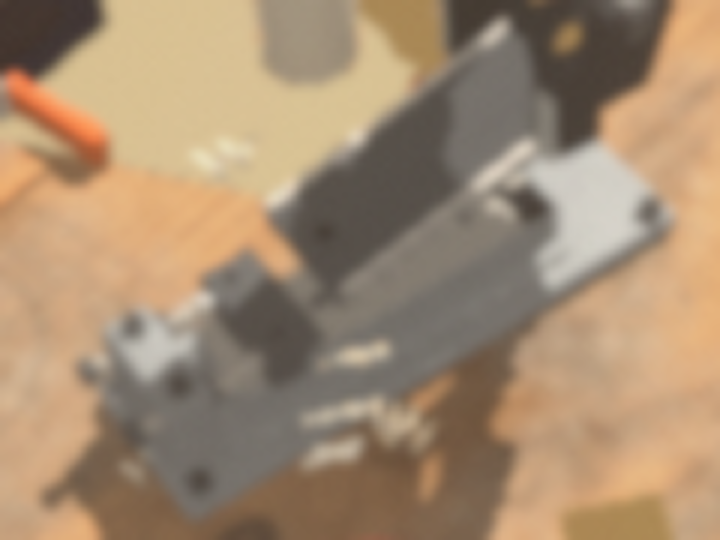

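Request:
drive_tool --moves "0 -0.0015 0.004 -0.4;0 0 0.004 0"

```text
t: 25.25
tool_pos: [0.4873, 0.0197, 0.0832]
orientation: [-0.611, 0.792, -0.012, 0.001]
wrist_force: [0.1, -0.3, -2.0]
opening: 0.0485
```

Request:
drive_tool --moves "0 0 0.004 0"

```text
t: 25.38
tool_pos: [0.4875, 0.0196, 0.0789]
orientation: [-0.611, 0.792, -0.012, 0.001]
wrist_force: [-0.3, 0.4, -2.1]
opening: 0.0489
```

Request:
drive_tool --moves "0 0 0.004 0"

```text
t: 25.5
tool_pos: [0.4875, 0.0195, 0.0747]
orientation: [-0.611, 0.792, -0.013, 0.001]
wrist_force: [-0.0, -0.4, -1.6]
opening: 0.0487
```

Request:
drive_tool --moves "0 0 0.003 0"

```text
t: 25.62
tool_pos: [0.4877, 0.0194, 0.0715]
orientation: [-0.611, 0.792, -0.013, 0.001]
wrist_force: [0.2, -0.5, 1.2]
opening: 0.0487
```

```bash
python3 look.py u 160 400 100 340 2.5;python3 -c "
import cv2
from workcell import get_image
im=get_image('scene')['img'][:,:,::-1];cv2.imwrite('pics/u_sc.png',cv2.resize(im[220:310,190:310],None,fx=6,fy=6,interpolation=2))"
```

```text
t 25.62 pos [0.4877 0.0194 0.0715] xang -104.71 toolz [ 0.0166 -0.0189 -0.9997] q [ 0.051  0.306 -0.435  0.814 -0.02  -1.263] F [ 0.2 -0.5  1.2] T [ 0.12 -0.04  0.  ] op 0.0487
```

View pics/u_c.png

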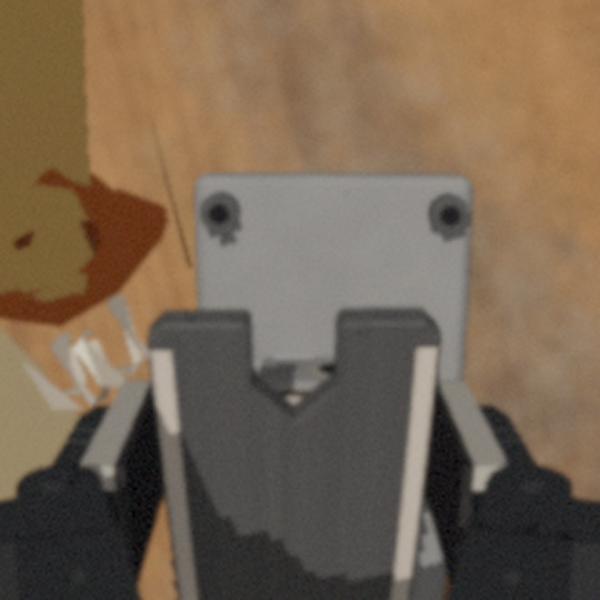

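View pics/u_sc.png

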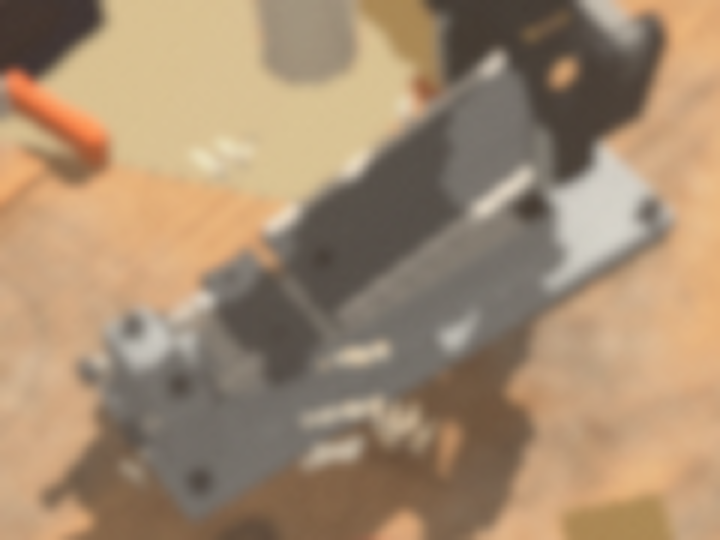

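The tail is on the bed just in front of the lip; the force changed sign at 71.5 mm. Tilt is about 0.19 rad. I'll push back under the lip.

Request:
drive_tool --moves "-0.004 0.001 0 0;-0.004 0 0 0"

```text
t: 25.98
tool_pos: [0.4891, 0.0277, 0.0719]
orientation: [-0.611, 0.792, -0.013, 0.001]
wrist_force: [-1.1, -0.8, 1.0]
opening: 0.049
```

Request:
drive_tool --moves "-0.004 0 0 0"

```text
t: 26.1
tool_pos: [0.4903, 0.032, 0.072]
orientation: [-0.611, 0.792, -0.013, 0.001]
wrist_force: [0.1, -0.2, 0.1]
opening: 0.0488
```

```bash
python3 look.py v 160 400 100 340 2.5;python3 -c "
import cv2
from workcell import get_image
im=get_image('scene')['img'][:,:,::-1];cv2.imwrite('pics/v_sc.png',cv2.resize(im[220:310,190:310],None,fx=6,fy=6,interpolation=2))"
```

```text
t 26.1 pos [0.4903 0.032  0.072 ] xang -104.74 toolz [ 0.0177 -0.0186 -0.9997] q [ 0.077  0.31  -0.428  0.817 -0.02  -1.237] F [ 0.1 -0.2  0.1] T [0.05 0.09 0.06] op 0.0488
```

View pics/v_c.png

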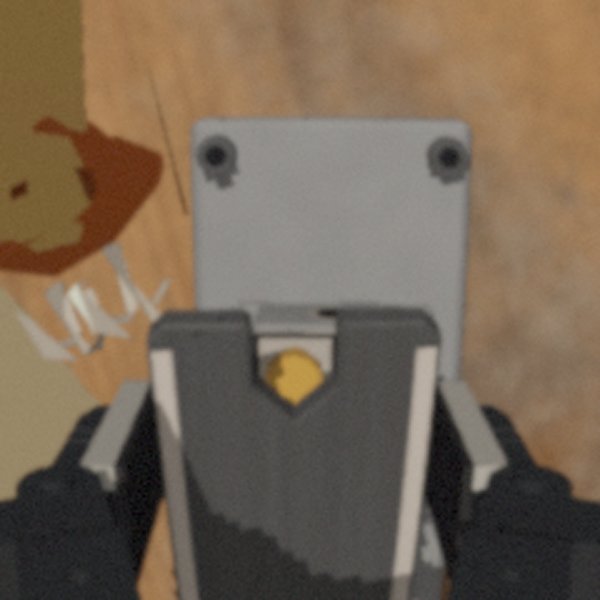

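View pics/v_sc.png

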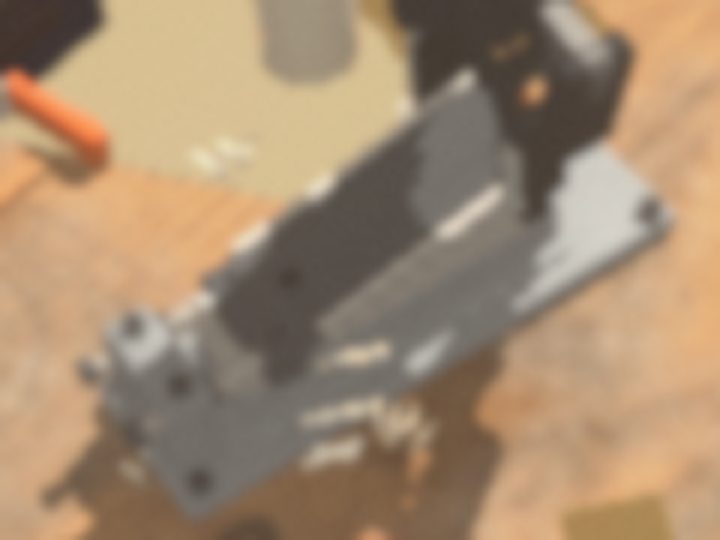

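Request:
drive_tool --moves "-0.003 0 0 0"

```text
t: 26.32
tool_pos: [0.4909, 0.0348, 0.0718]
orientation: [-0.611, 0.792, -0.013, 0.001]
wrist_force: [-1.8, -5.7, 2.5]
opening: 0.0488
```

Request:
drive_tool --moves "-0.003 0 0 0"

```text
t: 26.45
tool_pos: [0.4915, 0.0371, 0.0718]
orientation: [-0.61, 0.792, -0.014, 0.0]
wrist_force: [-0.7, -6.9, 3.4]
opening: 0.0491
```

Request:
drive_tool --moves "-0.003 0 0 0;-0.003 0 0 0"

```text
t: 26.7
tool_pos: [0.4924, 0.0411, 0.0716]
orientation: [-0.61, 0.792, -0.015, -0.002]
wrist_force: [-1.6, -8.0, 3.3]
opening: 0.0489
```

```bash
python3 look.py w 160 400 100 340 2.5
```

```text
t 26.7 pos [0.4924 0.0411 0.0716] xang -104.85 toolz [ 0.0158 -0.0262 -0.9995] q [ 0.099  0.316 -0.419  0.823 -0.028 -1.213] F [-1.6 -8.   3.3] T [-1.44  0.39 -0.07] op 0.0489
```

View pics/w_c.png

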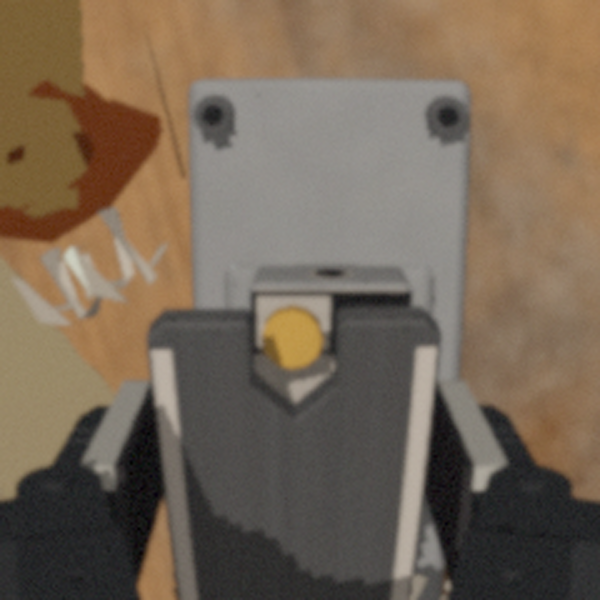

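Request:
drive_tool --moves "-0.0008 0.0001 0.004 0;-0.0008 0.0001 0.004 0"

```text
t: 27.0
tool_pos: [0.4923, 0.0407, 0.0636]
orientation: [-0.609, 0.793, -0.017, -0.004]
wrist_force: [-1.3, -7.7, 2.2]
opening: 0.0487
```

```bash
python3 look.py x 160 400 100 340 2.5
```

```text
t 27.0 pos [0.4923 0.0407 0.0636] xang -104.94 toolz [ 0.015  -0.0311 -0.9994] q [ 0.101  0.326 -0.429  0.804 -0.032 -1.209] F [-1.3 -7.7  2.2] T [-1.3   0.34 -0.02] op 0.0487
```

View pics/x_c.png

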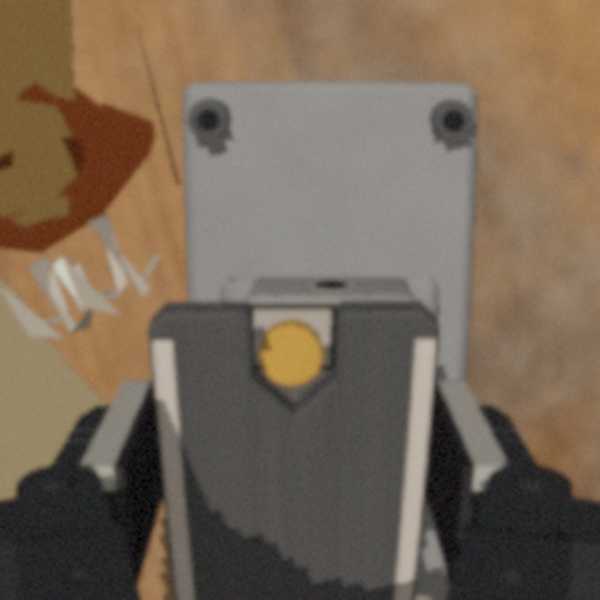

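Request:
drive_tool --moves "-0.003 0.0002 0 0;-0.001 0.0001 0.004 0"

```text
t: 27.3
tool_pos: [0.4924, 0.0422, 0.059]
orientation: [-0.608, 0.794, -0.019, -0.006]
wrist_force: [-1.1, -6.8, 1.2]
opening: 0.0487
```

```bash
python3 look.py y 160 400 100 340 2.5
```

```text
t 27.3 pos [0.4924 0.0422 0.059 ] xang -105.08 toolz [ 0.0138 -0.037  -0.9992] q [ 0.107  0.333 -0.433  0.795 -0.038 -1.201] F [-1.1 -6.8  1.2] T [-1.14  0.2  -0.03] op 0.0487
```

View pics/y_c.png

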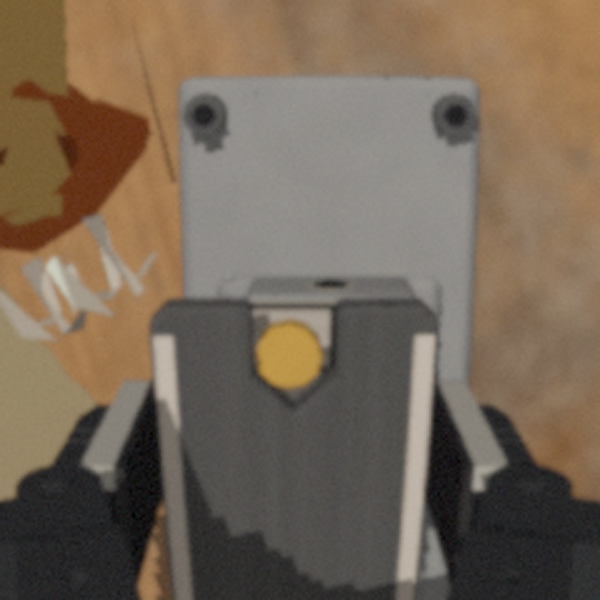

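Request:
drive_tool --moves "-0.003 -0.0006 0 0;-0.002 0 0 0"

```text
t: 27.6
tool_pos: [0.4928, 0.044, 0.0579]
orientation: [-0.607, 0.794, -0.021, -0.009]
wrist_force: [-0.8, -10.8, 2.3]
opening: 0.0485
```

```bash
python3 look.py z 160 400 100 340 2.5
```

```text
t 27.6 pos [0.4928 0.044  0.0579] xang -105.21 toolz [ 0.0107 -0.044  -0.999 ] q [ 0.115  0.338 -0.429  0.798 -0.045 -1.191] F [ -0.8 -10.8   2.3] T [-1.73  0.22 -0.07] op 0.0485
```

View pics/z_c.png

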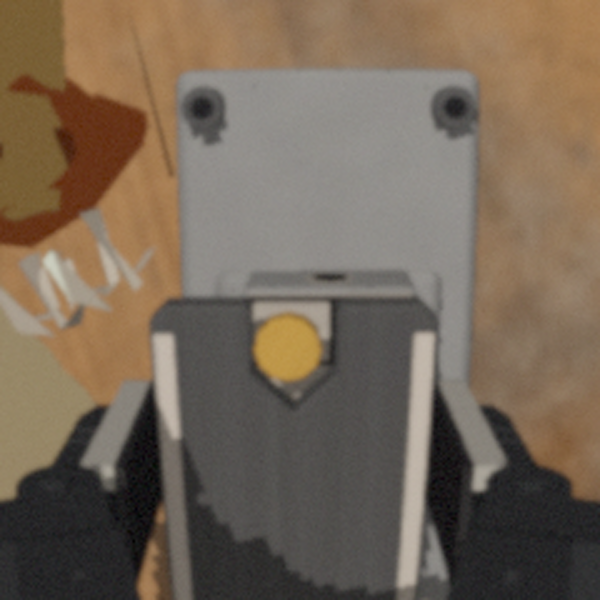

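Request:
drive_tool --moves "-0.0008 -0.001 0.003 0;-0.0008 -0.0005 0.003 0"

```text
t: 27.9
tool_pos: [0.4933, 0.0431, 0.0514]
orientation: [-0.607, 0.794, -0.022, -0.012]
wrist_force: [-2.0, -5.2, 1.7]
opening: 0.0491
```

```bash
python3 look.py A 160 400 100 340 2.5;python3 -c "
import cv2
from workcell import get_image
im=get_image('side')['img'][:,:,::-1];cv2.imwrite('pics/A_s.png',cv2.resize(im[120:220,200:340],None,fx=5,fy=5,interpolation=2))
im=get_image('scene')['img'][:,:,::-1];cv2.imwrite('pics/A_sc.png',cv2.resize(im[220:310,190:310],None,fx=6,fy=6,interpolation=2))"
```

```text
t 27.9 pos [0.4933 0.0431 0.0514] xang -105.29 toolz [ 0.008  -0.0485 -0.9988] q [ 0.115  0.348 -0.434  0.786 -0.049 -1.189] F [-2.  -5.2  1.7] T [-0.84  0.57  0.1 ] op 0.0491
```

View pics/A_c.png

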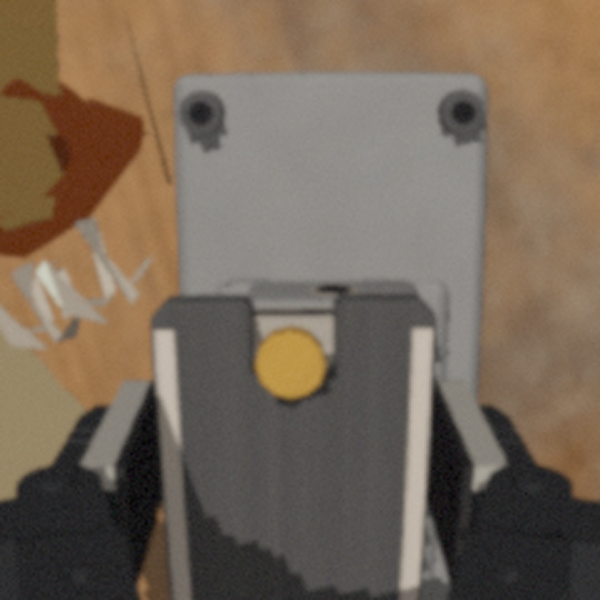

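View pics/A_s.png

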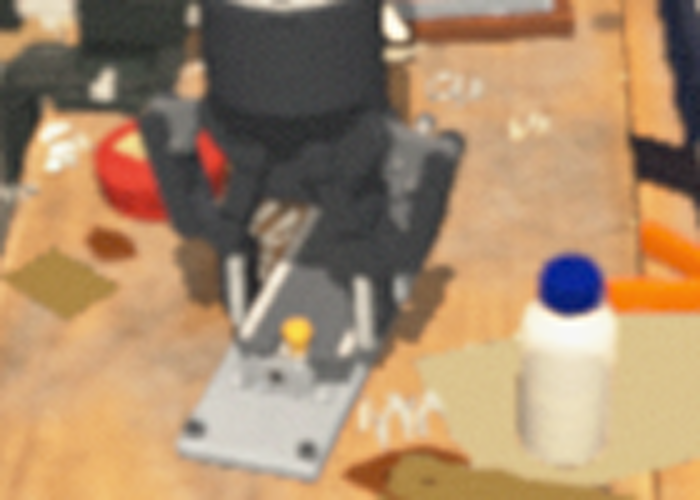

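View pics/A_sc.png

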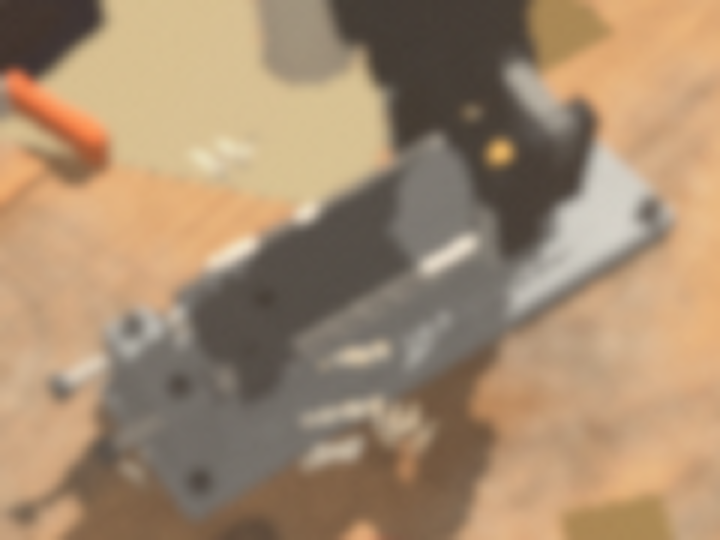

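The head now covers the vee's apex, which fits the blade being under the head. I'll lower gently to the bed.

Request:
drive_tool --moves "0 0 0.002 0;0 0 0.002 0"

```text
t: 28.3
tool_pos: [0.4934, 0.0426, 0.0499]
orientation: [-0.607, 0.795, -0.022, -0.011]
wrist_force: [-12.8, 0.2, 41.9]
opening: 0.0489
```

```bash
python3 look.py B 160 400 100 340 2.5
```

```text
t 28.3 pos [0.4934 0.0426 0.0499] xang -105.31 toolz [ 0.0091 -0.0491 -0.9988] q [ 0.115  0.349 -0.437  0.781 -0.05  -1.19 ] F [-12.8   0.2  41.9] T [-0.13  2.8  -0.09] op 0.0489
```

View pics/B_c.png

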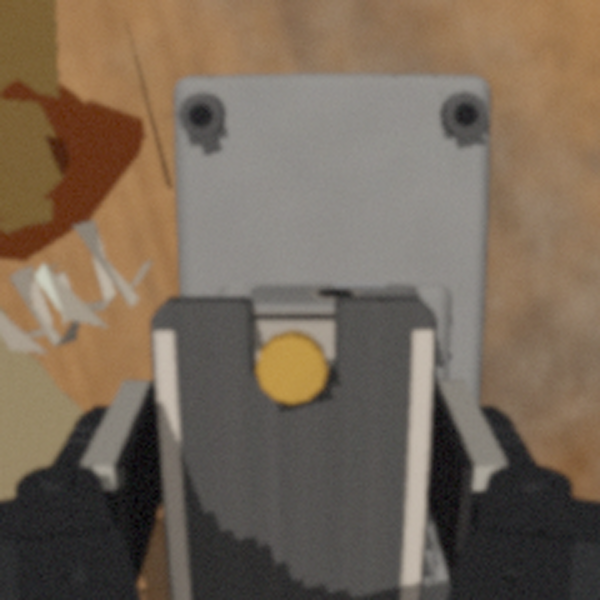

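Request:
drive_tool --moves "0 0 0 0;0 0 0 0;0 0 0 0;0 0 0 0" --claw 65

```text
t: 28.85
tool_pos: [0.4935, 0.0431, 0.0501]
orientation: [-0.607, 0.795, -0.022, -0.011]
wrist_force: [-0.7, 0.4, -0.2]
opening: 0.0635
```

```bash
python3 look.py C 160 400 100 340 2.5
```

```text
t 28.85 pos [0.4935 0.0431 0.0501] xang -105.3 toolz [ 0.0097 -0.0486 -0.9988] q [ 0.115  0.349 -0.437  0.781 -0.049 -1.189] F [-0.7  0.4 -0.2] T [0.03 0.03 0.02] op 0.0635
```

View pics/C_c.png

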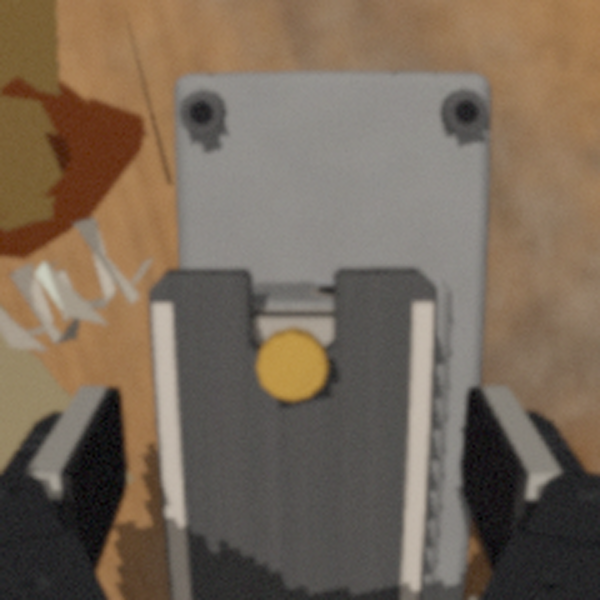

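The blade sprang forward about 5 mm onto the neck, and no force is left on the tool. I'll retreat upward.

Request:
drive_tool --moves "0 0 -0.015 0;0 0 -0.03 0;0 0 -0.04 0;0 0 -0.04 0;-0.01 0 -0.03 0;0 0 0 0"

```text
t: 29.65
tool_pos: [0.494, 0.0606, 0.2077]
orientation: [-0.607, 0.795, -0.021, -0.012]
wrist_force: [-0.1, -0.1, 0.5]
opening: 0.0638
```

```bash
python3 look.py D 130 430 60 300 2.6;python3 -c "
import cv2
from workcell import get_image
im=get_image('side')['img'][:,:,::-1];cv2.imwrite('pics/D_s.png',cv2.resize(im[120:220,200:340],None,fx=5,fy=5,interpolation=2))
im=get_image('scene')['img'][:,:,::-1];cv2.imwrite('pics/D_sc.png',cv2.resize(im[220:310,190:310],None,fx=6,fy=6,interpolation=2))"
```

```text
t 29.65 pos [0.494  0.0606 0.2077] xang -105.31 toolz [ 0.0062 -0.0488 -0.9988] q [ 0.15   0.214 -0.173  1.185 -0.049 -1.154] F [-0.1 -0.1  0.5] T [ 0.01  0.03 -0.  ] op 0.0638
```

View pics/D_c.png

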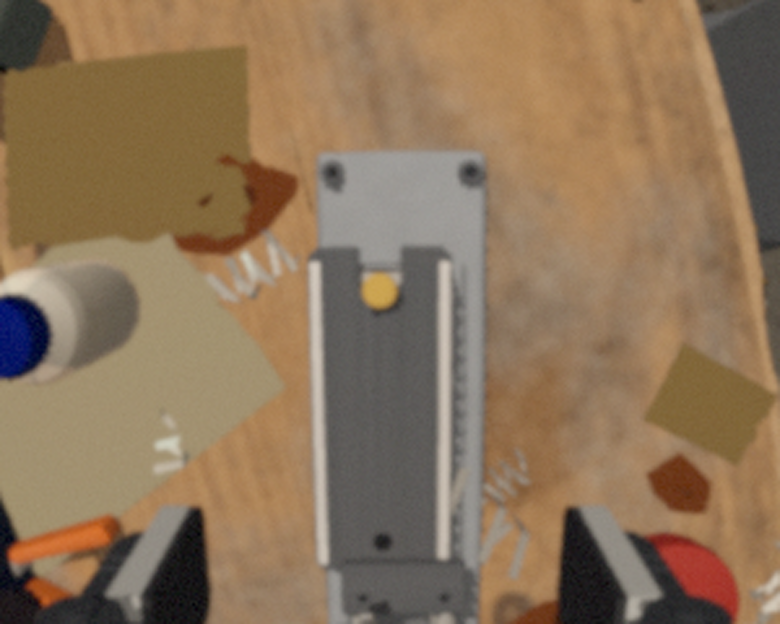

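View pics/D_s.png

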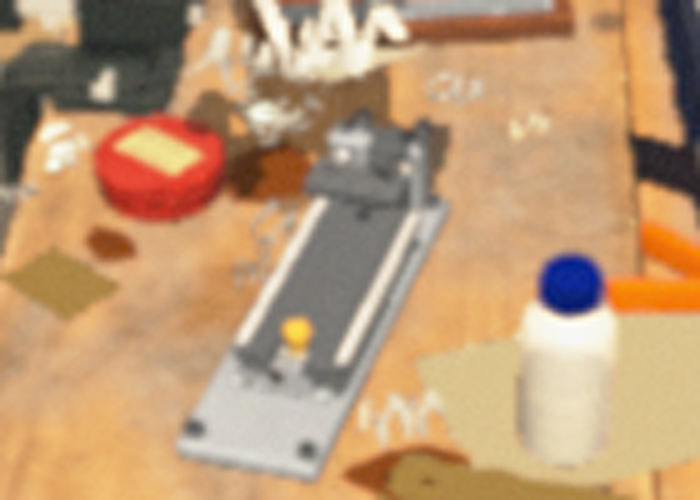

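View pics/D_sc.png

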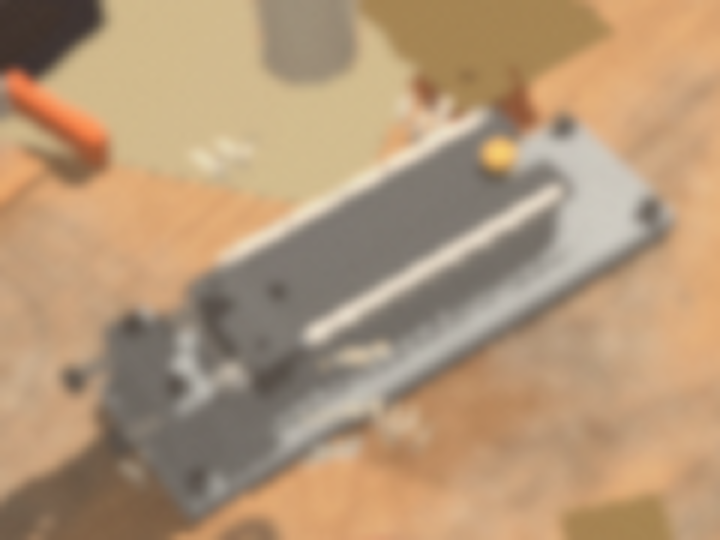

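Run:
```python
from h import *
np.set_printoptions(precision=1,suppress=True)
d=np.load('pose_D.npz');p,q=d['p'],d['q']
W=lambda u,v,z:wcast((130+u/2.6,60+v/2.6),z,p,q)[:2]*1000
a=np.radians(-104.65);A=np.array([[np.cos(a),np.sin(a)],[-np.sin(a),np.cos(a)]])
pin=W(380,291,.0422)
e=[W(335,249,.036),W(428,249,.036)];n=[W(361,250,.036),W(402,250,.036)]
print('ear tips rel pin',[A@(x-pin) for x in e],'notch sides',[A@(x-pin) for x in n])
l0,l1,r0,r1=W(311,262,.036),W(323,562,.036),W(449,262,.036),W(443,558,.036)
L0,L1,R0,R1=W(318,155,.01),W(331,600,.01),W(485,155,.01),W(478,600,.01)
f=lambda u,v:np.degrees(np.arctan2(*(v-u)[::-1]))
print('blade dirs',f(l1,l0),f(r1,r0),'base',f(L1,L0),f(R1,R0),'tail',A@(W(383,562,.036)-pin))
# bystanders, side view: compare start/now
import cv2
from workcell import get_image
im=get_image('side')['img'][:,:,::-1];b=cv2.imread('pics/a_side.png')
for nm,(y0,y1,x0,x1) in dict(bottle=(165,215,300,328),tin=(140,168,215,250),tape=(222,268,300,345)).items():
    print(nm,np.abs(im[y0:y1,x0:x1].astype(int)-b[y0:y1,x0:x1]).mean())
```

```text
ear tips rel pin [array([14.2, 15.5]), array([ 13.9, -16.5])] notch sides [array([13.7,  6.6]), array([13.6, -7.6])]
blade dirs -103.98066991355284 -105.34293807615704 base -104.3571675344726 -104.7003664811045 tail [-101.6    0. ]
bottle 1.3835714285714287
tin 9.175850340136055
tape 2.072946859903382
```

```bash
python3 -c "
from workcell import job_done
print(job_done())
from h import *
st()"
```

```text
the job is handed in; nothing more can be done
None
the job is handed in; nothing more can be done
```

The blade is loaded in the holder: its notch sits on the pin's neck under the head, held by the sprung jaw alone. I handed the job in at about 30 s of the 64 s allowed.

**What I did**
- I gripped the blade near its notched end. It did not droop in the grip, so I tilted it about 0.2 rad by pressing the ears on the rail's near edge.
- I set the tail on the bed, slid it under the lip and pushed the jaw back. The force rose from about 6 to 11 N, roughly the given spring rate plus friction.
- The pin was set about 8 mm towards holder +y. I lowered the notch over its head, pressed the blade flat and let go, and the blade sprang forward about 5 mm onto the neck.

**Last checks**

| Check | Measured | Expected |
|---|---|---|
| Ear ends beyond the pin axis | 13.9–14.2 mm | 14.3 mm |
| Blade line against the holder | within about 0.02 rad | within 0.05 rad |
| Wrist force after retreat | about 0 N | 0 N |

- **Flatness:** I judged this only by the pictures and the firm contact with the bed before release.
- **Bottle and tape measure:** their patches in the side view match the start.
- **Red tin:** its patch differs more from the start. It is at the same pixels, so I take the difference to be shading.

**What went wrong or disagreed**
- **Wrist limit:** early on, the last joint ran into its limit and tilted the tool about 17°. I worked it back to about 0.01 rad, which cost about 8 s. A smaller tilt of up to about 0.05 rad crept back in during later moves.
- **Press force:** the last downward press on the bed before release reached 42 N at the wrist, through the fingers and blade.
- **Scale:** wrist-camera sizes of the holder came out 3–8% small, so I set the pin alignment by viewing the notch and pin together.

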